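# Top up the gear motor case

## Task

Open the lid of the grey case and put every gear motor that is out on the bench into an empty pocket of the case, one to a pocket and standing upright on its wheel right down on the pocket's floor; one of them has fallen over and has to be set upright. Leave the motors that are already in the case in their own pockets, do not disturb the marker pen, the studs and the caliper lying around, and shut the lid fully at the end.

Things in the scene. Friction and masses are not known exactly. Their poses are not given: they have to be found in the camera images.
- case: grey steel case, fixed on the bench: 160 (x) by 258 (y) by 74 mm high without lid, walls and floor 5 mm; origin at the centre of its underside, x from front to hinged back. A black insert, its top 27 mm above the bench, has six square pockets 52 mm wide, 22 mm deep, in two rows of three (rows at x -43 and 23, columns at y -78, 0, 78). A seated motor reaches 68 mm above the bench
- lid (a joint): lid angle: 0 shut, 1.75 fully open, leaning back a little past upright; a stiff friction hinge on the case's back edge, the lid stays at whatever angle it is left; swinging it takes about 3 to 7 N at the bar
- lid_bar (a point): middle of the lid's pull bar: dark steel, 10 mm thick, 104 mm long, parallel to the case's y, on two posts 90 mm apart; its middle is 35 mm off the outer face of the 6 mm lid, 14 mm in from the case's front edge, 146 mm from the hinge line; lid shut, it is 115 mm above the bench. Its axes turn with the lid
- lid_hinge (a point): middle of the lid's hinge line, on the case's back edge, 74 mm above the bench; axes turn with the lid: y is the hinge line; with the lid shut they are the case's axes
- pocket_1 (a point): centre of the floor of the front right pocket (seen from the case's front), 5 mm above the bench
- pocket_2 (a point): centre of the floor of the front middle pocket (seen from the case's front), 5 mm above the bench
- pocket_3 (a point): centre of the floor of the front left pocket (seen from the case's front), 5 mm above the bench
- pocket_4 (a point): centre of the floor of the back right pocket (seen from the case's front), 5 mm above the bench
- pocket_5 (a point): centre of the floor of the back middle pocket (seen from the case's front), 5 mm above the bench
- pocket_6 (a point): centre of the floor of the back left pocket (seen from the case's front), 5 mm above the bench
- kept_1: gear motor, 63 mm tall, 95 g: black wheel 44 mm across, 16 mm high, at its foot, a pale metal body 30 mm across from 26 to 47 mm up (32 mm flange under it), a 24 mm cap to 52 mm, a 14 mm shaft end to 63; origin at the centre of the wheel's underside, z from wheel to shaft; already standing in pocket 1 if it is there at all (absent in some starts)
- kept_2: gear motor, 63 mm tall, 95 g: black wheel 44 mm across, 16 mm high, at its foot, a pale metal body 30 mm across from 26 to 47 mm up (32 mm flange under it), a 24 mm cap to 52 mm, a 14 mm shaft end to 63; origin at the centre of the wheel's underside, z from wheel to shaft; already standing in pocket 2 if it is there at all (absent in some starts)
- kept_3: gear motor, 63 mm tall, 95 g: black wheel 44 mm across, 16 mm high, at its foot, a pale metal body 30 mm across from 26 to 47 mm up (32 mm flange under it), a 24 mm cap to 52 mm, a 14 mm shaft end to 63; origin at the centre of the wheel's underside, z from wheel to shaft; already standing in pocket 3 if it is there at all (absent in some starts)
- kept_4: gear motor, 63 mm tall, 95 g: black wheel 44 mm across, 16 mm high, at its foot, a pale metal body 30 mm across from 26 to 47 mm up (32 mm flange under it), a 24 mm cap to 52 mm, a 14 mm shaft end to 63; origin at the centre of the wheel's underside, z from wheel to shaft; already standing in pocket 4 if it is there at all (absent in some starts)
- kept_5: gear motor, 63 mm tall, 95 g: black wheel 44 mm across, 16 mm high, at its foot, a pale metal body 30 mm across from 26 to 47 mm up (32 mm flange under it), a 24 mm cap to 52 mm, a 14 mm shaft end to 63; origin at the centre of the wheel's underside, z from wheel to shaft; already standing in pocket 5 if it is there at all (absent in some starts)
- kept_6: gear motor, 63 mm tall, 95 g: black wheel 44 mm across, 16 mm high, at its foot, a pale metal body 30 mm across from 26 to 47 mm up (32 mm flange under it), a 24 mm cap to 52 mm, a 14 mm shaft end to 63; origin at the centre of the wheel's underside, z from wheel to shaft; already standing in pocket 6 if it is there at all (absent in some starts)
- spare_1: gear motor, 63 mm tall, 95 g: black wheel 44 mm across, 16 mm high, at its foot, a pale metal body 30 mm across from 26 to 47 mm up (32 mm flange under it), a 24 mm cap to 52 mm, a 14 mm shaft end to 63; origin at the centre of the wheel's underside, z from wheel to shaft; standing on the bench (absent in some starts)
- spare_2: gear motor, 63 mm tall, 95 g: black wheel 44 mm across, 16 mm high, at its foot, a pale metal body 30 mm across from 26 to 47 mm up (32 mm flange under it), a 24 mm cap to 52 mm, a 14 mm shaft end to 63; origin at the centre of the wheel's underside, z from wheel to shaft; standing on the bench (absent in some starts)
- spare_3: gear motor, 63 mm tall, 95 g: black wheel 44 mm across, 16 mm high, at its foot, a pale metal body 30 mm across from 26 to 47 mm up (32 mm flange under it), a 24 mm cap to 52 mm, a 14 mm shaft end to 63; origin at the centre of the wheel's underside, z from wheel to shaft; standing on the bench (absent in some starts)
- spare_4: gear motor, 63 mm tall, 95 g: black wheel 44 mm across, 16 mm high, at its foot, a pale metal body 30 mm across from 26 to 47 mm up (32 mm flange under it), a 24 mm cap to 52 mm, a 14 mm shaft end to 63; origin at the centre of the wheel's underside, z from wheel to shaft; fallen over, lying on wheel rim and body edge, its axis 0.22 rad below level
- marker_pen: white and blue marker pen, 122 mm long, lying on the bench; leave it alone
- stud_a: black stepped stud, 33 mm foot, 55 mm tall, standing; leave it alone
- stud_b: another such stud; leave it alone
- vernier: caliper, 207 mm long, lying behind the loose motors; leave it alone

How it is judged:
On the way, in this order (a step that is already met when the one before it is completed fails the run):
1. the lid is swung up to at least 1.3 rad (value of joint lid above 1.3 rad), for 0.2 s.
2. with the lid open, every motor stands in a pocket, those of the case in their own (value of joint lid above 1 rad and horizontal distance between kept_1 and pocket_1 below 0.01 m and z of kept_1 in the frame of pocket_1 below 0.006 m and angle between each of kept_1, kept_2, kept_3, kept_4, kept_5, kept_6, spare_1, spare_2, spare_3, spare_4's own z axis and vertical below 0.12 rad and horizontal distance between kept_2 and pocket_2 below 0.01 m and z of kept_2 in the frame of pocket_2 below 0.006 m and horizontal distance between kept_3 and pocket_3 below 0.01 m and z of kept_3 in the frame of pocket_3 below 0.006 m and horizontal distance between kept_4 and pocket_4 below 0.01 m and z of kept_4 in the frame of pocket_4 below 0.006 m and horizontal distance between kept_5 and pocket_5 below 0.01 m and z of kept_5 in the frame of pocket_5 below 0.006 m and horizontal distance between kept_6 and pocket_6 below 0.01 m and z of kept_6 in the frame of pocket_6 below 0.006 m and ((horizontal distance between spare_1 and pocket_1 below 0.01 m and z of spare_1 in the frame of pocket_1 below 0.006 m) or (horizontal distance between spare_1 and pocket_2 below 0.01 m and z of spare_1 in the frame of pocket_2 below 0.006 m) or (horizontal distance between spare_1 and pocket_3 below 0.01 m and z of spare_1 in the frame of pocket_3 below 0.006 m) or (horizontal distance between spare_1 and pocket_4 below 0.01 m and z of spare_1 in the frame of pocket_4 below 0.006 m) or (horizontal distance between spare_1 and pocket_5 below 0.01 m and z of spare_1 in the frame of pocket_5 below 0.006 m) or (horizontal distance between spare_1 and pocket_6 below 0.01 m and z of spare_1 in the frame of pocket_6 below 0.006 m)) and ((horizontal distance between spare_2 and pocket_1 below 0.01 m and z of spare_2 in the frame of pocket_1 below 0.006 m) or (horizontal distance between spare_2 and pocket_2 below 0.01 m and z of spare_2 in the frame of pocket_2 below 0.006 m) or (horizontal distance between spare_2 and pocket_3 below 0.01 m and z of spare_2 in the frame of pocket_3 below 0.006 m) or (horizontal distance between spare_2 and pocket_4 below 0.01 m and z of spare_2 in the frame of pocket_4 below 0.006 m) or (horizontal distance between spare_2 and pocket_5 below 0.01 m and z of spare_2 in the frame of pocket_5 below 0.006 m) or (horizontal distance between spare_2 and pocket_6 below 0.01 m and z of spare_2 in the frame of pocket_6 below 0.006 m)) and ((horizontal distance between spare_3 and pocket_1 below 0.01 m and z of spare_3 in the frame of pocket_1 below 0.006 m) or (horizontal distance between spare_3 and pocket_2 below 0.01 m and z of spare_3 in the frame of pocket_2 below 0.006 m) or (horizontal distance between spare_3 and pocket_3 below 0.01 m and z of spare_3 in the frame of pocket_3 below 0.006 m) or (horizontal distance between spare_3 and pocket_4 below 0.01 m and z of spare_3 in the frame of pocket_4 below 0.006 m) or (horizontal distance between spare_3 and pocket_5 below 0.01 m and z of spare_3 in the frame of pocket_5 below 0.006 m) or (horizontal distance between spare_3 and pocket_6 below 0.01 m and z of spare_3 in the frame of pocket_6 below 0.006 m)) and ((horizontal distance between spare_4 and pocket_1 below 0.01 m and z of spare_4 in the frame of pocket_1 below 0.006 m) or (horizontal distance between spare_4 and pocket_2 below 0.01 m and z of spare_4 in the frame of pocket_2 below 0.006 m) or (horizontal distance between spare_4 and pocket_3 below 0.01 m and z of spare_4 in the frame of pocket_3 below 0.006 m) or (horizontal distance between spare_4 and pocket_4 below 0.01 m and z of spare_4 in the frame of pocket_4 below 0.006 m) or (horizontal distance between spare_4 and pocket_5 below 0.01 m and z of spare_4 in the frame of pocket_5 below 0.006 m) or (horizontal distance between spare_4 and pocket_6 below 0.01 m and z of spare_4 in the frame of pocket_6 below 0.006 m))), for 0.2 s.
At the end, for the whole second after the job is handed in: lid shut (under 0.04 rad); every motor that was on the bench stands in a pocket of its own (within 10 mm of its centre, origin less than 6 mm above its floor, upright within 0.12 rad) and at rest; the motors of the case stand likewise in the pockets they began in (value of joint lid below 0.04 rad and horizontal distance between kept_1 and pocket_1 below 0.01 m and z of kept_1 in the frame of pocket_1 below 0.006 m and angle between each of kept_1, kept_2, kept_3, kept_4, kept_5, kept_6, spare_1, spare_2, spare_3, spare_4's own z axis and vertical below 0.12 rad and horizontal distance between kept_2 and pocket_2 below 0.01 m and z of kept_2 in the frame of pocket_2 below 0.006 m and horizontal distance between kept_3 and pocket_3 below 0.01 m and z of kept_3 in the frame of pocket_3 below 0.006 m and horizontal distance between kept_4 and pocket_4 below 0.01 m and z of kept_4 in the frame of pocket_4 below 0.006 m and horizontal distance between kept_5 and pocket_5 below 0.01 m and z of kept_5 in the frame of pocket_5 below 0.006 m and horizontal distance between kept_6 and pocket_6 below 0.01 m and z of kept_6 in the frame of pocket_6 below 0.006 m and ((horizontal distance between spare_1 and pocket_1 below 0.01 m and z of spare_1 in the frame of pocket_1 below 0.006 m) or (horizontal distance between spare_1 and pocket_2 below 0.01 m and z of spare_1 in the frame of pocket_2 below 0.006 m) or (horizontal distance between spare_1 and pocket_3 below 0.01 m and z of spare_1 in the frame of pocket_3 below 0.006 m) or (horizontal distance between spare_1 and pocket_4 below 0.01 m and z of spare_1 in the frame of pocket_4 below 0.006 m) or (horizontal distance between spare_1 and pocket_5 below 0.01 m and z of spare_1 in the frame of pocket_5 below 0.006 m) or (horizontal distance between spare_1 and pocket_6 below 0.01 m and z of spare_1 in the frame of pocket_6 below 0.006 m)) and ((horizontal distance between spare_2 and pocket_1 below 0.01 m and z of spare_2 in the frame of pocket_1 below 0.006 m) or (horizontal distance between spare_2 and pocket_2 below 0.01 m and z of spare_2 in the frame of pocket_2 below 0.006 m) or (horizontal distance between spare_2 and pocket_3 below 0.01 m and z of spare_2 in the frame of pocket_3 below 0.006 m) or (horizontal distance between spare_2 and pocket_4 below 0.01 m and z of spare_2 in the frame of pocket_4 below 0.006 m) or (horizontal distance between spare_2 and pocket_5 below 0.01 m and z of spare_2 in the frame of pocket_5 below 0.006 m) or (horizontal distance between spare_2 and pocket_6 below 0.01 m and z of spare_2 in the frame of pocket_6 below 0.006 m)) and ((horizontal distance between spare_3 and pocket_1 below 0.01 m and z of spare_3 in the frame of pocket_1 below 0.006 m) or (horizontal distance between spare_3 and pocket_2 below 0.01 m and z of spare_3 in the frame of pocket_2 below 0.006 m) or (horizontal distance between spare_3 and pocket_3 below 0.01 m and z of spare_3 in the frame of pocket_3 below 0.006 m) or (horizontal distance between spare_3 and pocket_4 below 0.01 m and z of spare_3 in the frame of pocket_4 below 0.006 m) or (horizontal distance between spare_3 and pocket_5 below 0.01 m and z of spare_3 in the frame of pocket_5 below 0.006 m) or (horizontal distance between spare_3 and pocket_6 below 0.01 m and z of spare_3 in the frame of pocket_6 below 0.006 m)) and ((horizontal distance between spare_4 and pocket_1 below 0.01 m and z of spare_4 in the frame of pocket_1 below 0.006 m) or (horizontal distance between spare_4 and pocket_2 below 0.01 m and z of spare_4 in the frame of pocket_2 below 0.006 m) or (horizontal distance between spare_4 and pocket_3 below 0.01 m and z of spare_4 in the frame of pocket_3 below 0.006 m) or (horizontal distance between spare_4 and pocket_4 below 0.01 m and z of spare_4 in the frame of pocket_4 below 0.006 m) or (horizontal distance between spare_4 and pocket_5 below 0.01 m and z of spare_4 in the frame of pocket_5 below 0.006 m) or (horizontal distance between spare_4 and pocket_6 below 0.01 m and z of spare_4 in the frame of pocket_6 below 0.006 m)) and linear speed of each of spare_1, spare_2, spare_3, spare_4 below 0.02 m/s); the robot touches nothing.
It fails at once if the marker pen is moved more than 25 mm (distance of marker_pen from where it was at the start of the episode above 0.025 m).
It fails at once if the first stud is moved more than 25 mm (distance of stud_a from where it was at the start of the episode above 0.025 m).
It fails at once if the second stud is moved more than 25 mm (distance of stud_b from where it was at the start of the episode above 0.025 m).
It fails at once if the caliper is moved more than 25 mm (distance of vernier from where it was at the start of the episode above 0.025 m).
Of kept_1, kept_2, kept_3, kept_4, kept_5, kept_6 only 1 to 2 are there at a start; the rules pass over those that are not, and their reading is None.
Of spare_1, spare_2, spare_3 only 2 to 3 are there at a start; the rules pass over those that are not, and their reading is None.
At some moment in a run one of spare_1, spare_2, spare_3, spare_4 may be knocked a few centimetres aside while the robot is not near it.
Once in a run the grip may slacken for a moment while it holds something.
It also fails if it takes over 208 s, if anything falls off the work surface, if the arm or the gripper's body presses on something with over 40 N, if the wrist force passes 120 N, or if a joint passes its speed limit or range.

## Robot

A 6-joint arm with a two-finger parallel gripper is mounted at the origin on a cart in front of the work surface, level with it; the furniture and walls round the work are solid. World frame = base frame: x ahead of the robot, y to its left, z up, the work surface at z = 0. Lengths are in m, angles in rad, forces in N, time in s.
With the tool pointing down it reaches from about 0.425 to 1.125 m from the base axis. Payload 14.9 kg.
Tool frame: the origin (TCP) lies midway between the tips of the shut fingers; the grasp point (between the pads) lies 19 mm behind it; z points along the fingers, y is the line along which they close (so a half turn about z gives the same grasp; the last joint's range is limited). The gripper opens to 91 mm and grips with 3 to 60 N. Pads are 32 mm wide; open, the fingers measure 118 mm over their backs; the gripper's body (76 mm by 178 mm) begins 60 mm behind the grasp point.
Start: joints at [1.284, 0.379, 1.734, -0, 1.028, -0.033], TCP at [0.176, 0.678, 0.214] pointing down, gripper open.
Joint ranges: [-2.77, 2.77], [-0.74, 2.19], [0, 2.66], [-1.06, 4.2], [0.31, 2.87], [-3.08, 3.08]. Speed limits (rad/s): [1.89, 1.89, 2.39, 3.14, 3.14, 3.14].

## Interface

Orientations are given as a unit quaternion [x, y, z, w].
In Python, from rig import env gives the robot as it stands.
- The arm moves only by the shell command python3 inch.py [FORCE], which reads ROWS from standard input. ROWS is a JSON list of rows, 1 to 8 of them, each written [[dx, dy, dz], [rx, ry, rz], opening]: dx, dy, dz in m, then a rotation vector rx, ry, rz in rad, then the opening from 0.0 (shut) to 1.0 (fully open); each row shifts and turns the commanded pose from where the row before left it, along the tool's axes as they then stand; what a row does not reach is not made up. A row lasts 1/10 s, in which the tool goes at most 0.05 m and 0.15 rad, less where a joint would pass 70% of its speed; a pose out of reach is approached as far as the arm can. The fingers move at their own pace and stop on an object; FORCE is the grip in N (left out, the last holds). Time passes only in rows, so rows that do not move let the fingers close. It prints the time, the measured TCP pose, the force, the opening and the grip force at its end. Input that does not fit is refused with a message, and nothing moves.
- env.observe(): the state, without advancing time (a new reading comes with each control period).
- env.capture(name): name is "scene" or "top" or "wrist"; returns the picture (384x512x3 uint8, red, green, blue); there is no depth.
- env.camera_model(name): a dict with "K" (3x3 intrinsics, pixels), "k1" (the pictures are not rectified: a ray, as slopes to the right and down, at radius r is drawn at 1 + k1 r^2 times it, then the intrinsics apply), "R" (3x3) and "t" (3): a world point X has camera coordinates R X + t. Camera axes: x right, y down, z forward; pixel columns grow to the right and rows downward; lengths in m; the calibration is good to about 2 mm. A picture is of the moment at which its call begins: read the wrist's pose just before it. camera_model takes no time and is no camera call; for the wrist camera it gives the pose at the moment of the call.
- env.sign_off(): hands the job in; it is judged then, once.
The state is a dict: "time_s": time; "joint_pos": joint angles; "joint_vel": joint speeds; "tau": joint torques, N m; "ee_pos": TCP position; "orientation": TCP orientation; "ft_force": force on the tool from outside, world axes, zero at the start; "torque": the same for the moment, N m; "opening": opening from 0.0 (shut) to 1.0 (fully open); "finger_force": force on a finger pad.
Only numpy, scipy, OpenCV 4.12 (cv2) and the standard library are available. Lean on these libraries where they do the work, as an engineer would, in place of code of your own. Each camera call takes 0.05 s, during which the arm holds its last target. There are 200 camera calls.

## Working session

There is one attempt and no reset: what is moved stays moved. The work goes in short steps, Python scripts to look and compute and a shell command to move; the robot and the scene stay as the last step left them, time stands still between calls to the robot, and variables do not carry over. Pictures are saved under pics/ and viewed, at most 14 in all, crops included, and the job is handed in when it is done.

```bash
ls; mkdir -p pics
cat > h.py <<'E'
import numpy as np, cv2
from rig import env
from scipy.spatial.transform import Rotation as Ro
def cap(name,fn):
    m=env.camera_model(name); im=env.capture(name); cv2.imwrite('pics/'+fn+'.png',im[:,:,::-1]); np.savez('pics/'+fn+'.npz',**{k:np.array(v) for k,v in m.items()}); return im,m
def ray(m,uv):
    K=np.array(m['K']);p=np.array([(uv[0]-K[0,2])/K[0,0],(uv[1]-K[1,2])/K[1,1]]);q=p.copy()
    for _ in range(20): q=p/(1+float(m['k1'])*(q@q))
    R=np.array(m['R']);o=-R.T@np.array(m['t']);d=R.T@np.r_[q,1];return o,d/np.linalg.norm(d)
def onz(m,uv,z):
    o,d=ray(m,uv);return o+d*(z-o[2])/d[2]
def tri(rs):
    A=0;b=0
    for o,d in rs: P=np.eye(3)-np.outer(d,d);A=A+P;b=b+P@o
    x=np.linalg.solve(A,b);return x,[round(float(np.linalg.norm((np.eye(3)-np.outer(d,d))@(x-o)))*1e3,1) for o,d in rs]
def proj(m,X):
    c=np.array(m['R'])@X+np.array(m['t']);q=c[:2]/c[2];q=q*(1+float(m['k1'])*(q@q));K=np.array(m['K']);return np.array([K[0,0]*q[0]+K[0,2],K[1,1]*q[1]+K[1,2]])
def load(fn): return np.load('pics/'+fn+'.npz')
def R(): return Ro.from_quat(env.observe()['orientation']).as_matrix()
def to(X,Rt=None):
    o=env.observe();r=R();print('tool d',np.round(r.T@(np.array(X)-o['ee_pos']),4), 'axes x',np.round(r[:,0],3),'y',np.round(r[:,1],3),'z',np.round(r[:,2],3))
    if Rt is not None: print('rotvec',np.round(Ro.from_matrix(r.T@Rt).as_rotvec(),4))
E
python3 - <<'E'
from h import *
for n in ['scene','top','wrist']:
    im,m=cap(n,n+'0'); R_=np.array(m['R']); print(n,-R_.T@np.array(m['t']),R_[2],np.array(m['K'])[0],m['k1'])
print(env.observe())
a=cv2.imread('pics/scene0.png');b=cv2.imread('pics/top0.png')
E
```

```text
inch.py
pics
rig.py
scene [ 0.05809514 -0.49019356  0.86181907] [ 0.47086064  0.50397266 -0.72408688] [426.76780564   0.         258.30710434] -0.010692478285490614
top [0.45124262 0.03983899 1.28645517] [ 0.08585323 -0.0094344  -0.99626313] [423.28853103   0.         256.18077917] 0.019844948586618467
wrist [0.09853975 0.69701131 0.38446578] [ 0.27047758 -0.07044098 -0.96014579] [334.09267175   0.         262.12795963] -0.04394511814200704
{'time_s': 0.15, 'joint_pos': array([ 1.28369638e+00,  3.79284140e-01,  1.73464898e+00,  1.83169026e-05,
        1.02851406e+00, -3.32848163e-02]), 'joint_vel': array([-0.00089298, -0.00027532, -0.00073699, -0.00018602, -0.00032344,
        0.00074535]), 'tau': array([ 3.09961715e-04, -7.64108062e+01, -4.34655154e+01,  6.51115738e-02,
        4.09058039e-02, -1.38102796e-04]), 'ee_pos': array([0.17567312, 0.67728035, 0.21344054]), 'orientation': array([ 1.26571869e-01,  9.91957348e-01, -4.20541646e-04, -7.58940077e-05]), 'ft_force': array([-0.51856181,  0.50287407,  0.81691285]), 'torque': array([-0.00745213,  0.05573878,  0.02322395]), 'finger_force': 0.0, 'opening': 0.9985650385972094}
```

View pics/scene0.png

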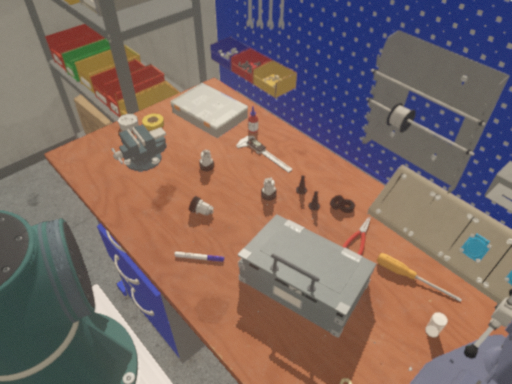

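View pics/top0.png

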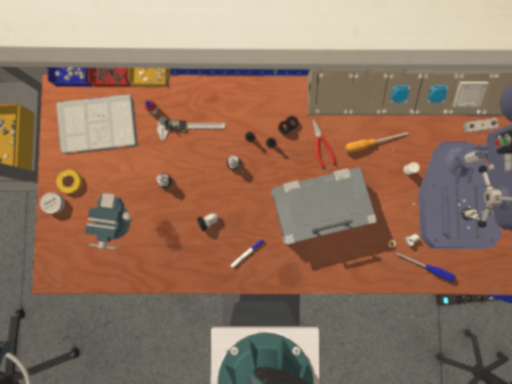

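Top view: standing motors at about (163,181) and (233,162), the fallen one at (207,221), and the case at (325,205) with its bar at (340,228). The pen is at (247,254) and the studs at (250,135) and (271,143). I'll zoom in for detail.

Run:
```python
import cv2,numpy as np
b=cv2.imread('pics/top0.png');a=cv2.imread('pics/scene0.png')
z=lambda im,u,v,w,h,s:cv2.resize(im[v:v+h,u:u+w],None,fx=s,fy=s,interpolation=cv2.INTER_CUBIC)
t1=z(b,260,155,160,120,2.5) ; t2=z(a,230,210,160,120,2.5)
t3=z(b,140,140,120,90,400/120) ; t4=z(a,170,130,120,90,400/120)
cv2.imwrite('pics/m1.png',np.vstack([np.hstack([t1,t2]),np.hstack([t3,t4])]))
```

```text
(no output)
```

View pics/m1.png

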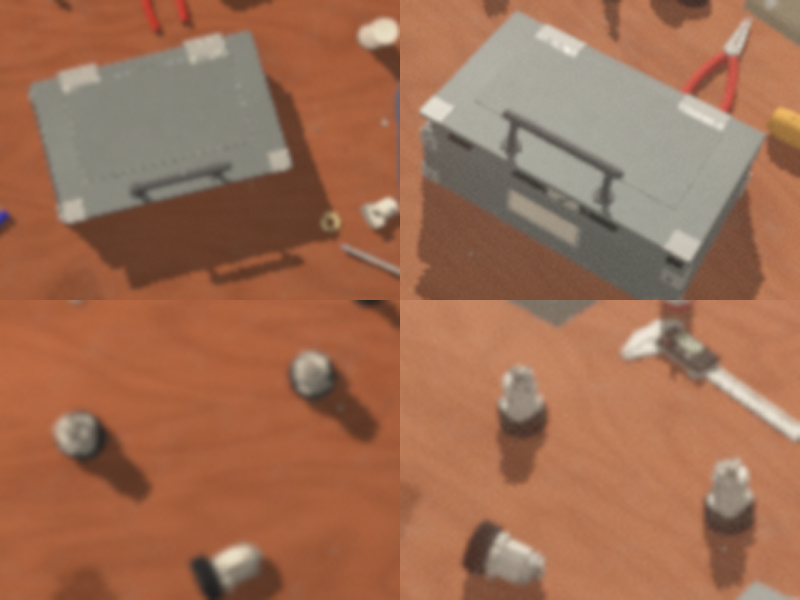

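Zoom: lid corners in top are (272,189), (360,168), (376,221), (285,243). In scene they are (276,215), (376,263), (346,315), (240,253). The bar ends are also visible in both. Next I triangulate.

Run:
```python
from h import *
T=load('top0');S=load('scene0')
P={'BL':((272,189),(276,215)),'BR':((360,168),(376,263)),'FR':((376,221),(346,315)),'FL':((285.2,243.4),(240,253.2)),'barL':((313.2,231),(272,256)),'barR':((352,222.2),(318.8,279.2)),
# motors shaft tops
'm1':((163.5,180.5),(207.5,152)),'m2':((233.8,161.5),(269,180)),
'm4shaft':((140+258/3.333,140+250/3.333),(170+140/3.333,130+270/3.333)),'m4wheel':((140+208/3.333,140+277/3.333),(170+83/3.333,130+248/3.333))}
for k,(a,b) in P.items(): print(k,*[np.round(x,4) if i==0 else x for i,x in enumerate(tri([ray(T,a),ray(S,b)]))])
```

```text
BL [ 0.5574 -0.0178  0.0775] [1.3, 1.3]
BR [ 0.6183 -0.2701  0.0843] [1.5, 1.5]
FR [ 0.4664 -0.3088  0.0957] [0.7, 0.7]
FL [ 0.4058 -0.0554  0.0984] [4.1, 4.1]
barL [ 0.438  -0.1268  0.1318] [0.5, 0.5]
barR [ 0.4632 -0.2321  0.1385] [1.9, 1.9]
m1 [0.5841 0.2938 0.0659] [4.2, 4.2]
m2 [0.6389 0.0927 0.0638] [1.7, 1.7]
m4shaft [0.4829 0.1438 0.0139] [0.1, 0.1]
m4wheel [0.459  0.187  0.0224] [0.6, 0.6]
```

```bash
echo '[[[-0.038,-0.0226,-0.0098],[0,0,0],1],[[-0.038,-0.0226,-0.0098],[0,0,0],1],[[-0.038,-0.0226,-0.0098],[0,0,0],1],[[-0.038,-0.0226,-0.0098],[0,0,0],1],[[-0.038,-0.0226,-0.0098],[0,0,0],1],[[-0.038,-0.0226,-0.0098],[0,0,0],1],[[-0.038,-0.0226,-0.0098],[0,0,0],1],[[-0.038,-0.0226,-0.0098],[0,0,0],1]]' | python3 inch.py
echo '[[[-0.038,-0.0226,-0.0098],[0,0,0],1],[[-0.038,-0.0226,-0.0098],[0,0,0],1],[[-0.038,-0.0226,-0.0098],[0,0,0],1],[[-0.038,-0.0226,-0.0098],[0,0,0],1]]' | python3 inch.py
echo '[[[0,0,0],[0,0,0.135],1],[[0,0,0],[0,0,0.135],1],[[0,0,0],[0,0,0.135],1],[[0,0,0],[0,0,0.135],1],[[0,0,0],[0,0,0.135],1],[[0,0,0],[0,0,0.135],1],[[0,0,0],[0,0,0.135],1],[[0,0,0],[0,0,0.135],1]]' | python3 inch.py
python3 - <<'E'
from h import *
to([.46,-.15,.3])
E
```

```text
time_s: 0.95
ee_pos: [0.4255, 0.4247, 0.2927]
orientation: [0.127, 0.992, -0.0, -0.0]
ft_force: [0.3, 0.4, 0.7]
opening: 0.998
finger_force: 0.0
time_s: 1.35
ee_pos: [0.55, 0.299, 0.3319]
orientation: [0.127, 0.992, -0.0, -0.0]
ft_force: [-0.1, 0.6, -0.4]
opening: 0.999
finger_force: 0.0
time_s: 2.15
ee_pos: [0.5489, 0.3005, 0.3313]
orientation: [0.621, 0.784, -0.0, -0.0]
ft_force: [0.1, -0.4, 0.4]
opening: 0.999
finger_force: 0.0
tool d [-0.4181 -0.1898  0.0314] axes x [-0.229  0.973 -0.   ] y [ 0.973  0.229 -0.   ] z [-0. -0. -1.]
```

```bash
echo '[[[-0.047,-0.021,0.0035],[0,0,0],1],[[-0.047,-0.021,0.0035],[0,0,0],1],[[-0.047,-0.021,0.0035],[0,0,0],1],[[-0.047,-0.021,0.0035],[0,0,0],1],[[-0.047,-0.021,0.0035],[0,0,0],1],[[-0.047,-0.021,0.0035],[0,0,0],1],[[-0.047,-0.021,0.0035],[0,0,0],1],[[-0.047,-0.021,0.0035],[0,0,0],1]]' | python3 inch.py
python3 - <<'E'
from h import *
cap('wrist','w1')
E
echo '[[[-0.042,-0.022,0.0035],[0,0,0],1],[[0,-0.0,0.04],[0,0,0],1],[[0,0,0],[0,0,0],1]]' | python3 inch.py
python3 - <<'E'
from h import *
cap('wrist','w2')
a=cv2.imread('pics/w1.png');b=cv2.imread('pics/w2.png')
cv2.imwrite('pics/m2.png',cv2.resize(np.hstack([a,b]),(800,300),interpolation=cv2.INTER_AREA))
E
```

```text
time_s: 2.95
ee_pos: [0.4755, -0.0936, 0.3044]
orientation: [0.618, 0.786, 0.0, 0.0]
ft_force: [2.1, 0.5, -0.4]
opening: 1.0
finger_force: 0.0
time_s: 3.3
ee_pos: [0.4623, -0.1379, 0.2573]
orientation: [0.619, 0.785, -0.001, -0.003]
ft_force: [-0.7, 1.3, -0.2]
opening: 1.0
finger_force: 0.0
```

View pics/m2.png

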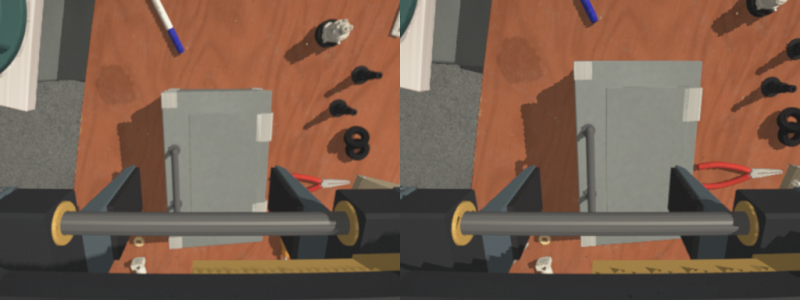

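Wrist views show the case front to the left; the bar's left end is at about (222,192) in w1 and (240,164) in w2. I triangulate it and the left lid corners.

Run:
```python
from h import *
A=load('w1');B=load('w2');s=1.28
T=load('top0');S=load('scene0')
for k,a,b,t,c in [('barL',(174,150),(188,128),(313.2,231),(272,256)),('FL',(162,90.5),(174,62),(285.2,243.4),(240,253.2)),('BL',(271,90),(302,61),(272,189),(276,215))]:
    r=[ray(A,np.array(a)*s),ray(B,np.array(b)*s)]
    print(k,tri(r),tri(r+[ray(T,t),ray(S,c)]))
# sub-pixel line of the bar: dark columns
for n in ['w1','w2']:
    g=cv2.imread(f'pics/{n}.png',0)
    for v in (200,220,240,255): print(n,v,g[v,205:265:2].tolist())
to([.4505,-.179,.135])
```

```text
barL (array([ 0.43888283, -0.12473977,  0.13534831]), [0.7, 0.7]) (array([ 0.4384976 , -0.12629275,  0.13069073]), [0.8, 0.8, 1.0, 0.6])
FL (array([ 0.40037518, -0.05672102,  0.07640204]), [0.2, 0.2]) (array([ 0.40447493, -0.05572685,  0.0998943 ]), [1.7, 1.6, 3.6, 4.9])
BL (array([ 0.5567508 , -0.01765842,  0.08738089]), [0.6, 0.6]) (array([ 0.55850471, -0.01739096,  0.07772996]), [0.2, 2.0, 2.2, 1.2])
w1 200 [74, 74, 75, 79, 82, 107, 117, 89, 79, 97, 105, 113, 140, 141, 140, 141, 140, 142, 141, 135, 142, 140, 142, 141, 142, 141, 139, 138, 139, 139]
w1 220 [76, 75, 76, 91, 138, 140, 143, 118, 71, 89, 104, 109, 129, 141, 142, 143, 141, 140, 138, 132, 138, 142, 141, 142, 140, 140, 140, 140, 140, 138]
w1 240 [75, 73, 73, 78, 116, 139, 140, 134, 82, 82, 99, 106, 119, 139, 140, 139, 139, 140, 140, 130, 135, 141, 139, 141, 139, 138, 139, 139, 139, 139]
w1 255 [73, 76, 75, 76, 95, 135, 137, 137, 97, 73, 94, 104, 110, 126, 138, 138, 138, 138, 137, 135, 135, 140, 141, 139, 141, 140, 140, 140, 141, 140]
w2 200 [76, 76, 76, 76, 73, 73, 75, 76, 75, 74, 77, 103, 139, 140, 142, 142, 132, 70, 78, 93, 102, 103, 127, 141, 141, 142, 141, 142, 139, 129]
w2 220 [74, 75, 73, 75, 75, 76, 75, 72, 76, 75, 74, 85, 132, 140, 139, 139, 137, 91, 69, 89, 101, 104, 121, 141, 140, 139, 139, 140, 140, 133]
w2 240 [76, 73, 76, 77, 76, 79, 74, 75, 75, 76, 76, 75, 111, 136, 137, 138, 140, 114, 64, 85, 98, 103, 111, 134, 136, 137, 138, 137, 138, 135]
w2 255 [71, 76, 74, 77, 76, 75, 74, 76, 76, 84, 77, 85, 81, 81, 79, 81, 88, 99, 64, 80, 97, 104, 109, 134, 136, 135, 136, 138, 139, 139]
tool d [-0.0376 -0.0219  0.1245] axes x [-0.234  0.972  0.002] y [ 0.972  0.234 -0.004] z [-0.004  0.001 -1.   ]
```

```bash
echo '[[[-0.019,-0.011,0.035],[0,0,0],1],[[-0.0186,-0.0109,0.035],[0,0,0],1],[[0,0,0.04],[0,0,0],1],[[0,0,0.032],[0,0,0],1],[[0,0,0],[0,0,0],1],[[0,0,0],[0,0,0],0],[[0,0,0],[0,0,0],0],[[0,0,0],[0,0,0],0]]' | python3 inch.py 25
echo '[[[0,0,0],[0,0,0],0],[[0,0,0],[0,0,0],0],[[0,0,0],[0,0,0],0]]' | python3 inch.py
```

```text
time_s: 4.15
ee_pos: [0.4536, -0.1798, 0.1209]
orientation: [0.618, 0.786, 0.0, 0.001]
ft_force: [-0.3, -0.1, -0.9]
opening: 0.771
finger_force: 0.0
time_s: 4.45
ee_pos: [0.4525, -0.1796, 0.1192]
orientation: [0.619, 0.786, 0.0, 0.0]
ft_force: [0.2, -0.5, -0.3]
opening: 0.512
finger_force: 0.0
```

```bash
echo '[[[0,0,0],[0,0,0],0],[[0,0,0],[0,0,0],0],[[0,0,0],[0,0,0],0],[[0,0,0],[0,0,0],0],[[0,0,0],[0,0,0],0],[[0,0,0],[0,0,0],0]]' | python3 inch.py
```

```text
time_s: 5.05
ee_pos: [0.4536, -0.1793, 0.119]
orientation: [0.619, 0.786, 0.001, 0.001]
ft_force: [11.2, 5.9, -7.3]
opening: 0.104
finger_force: 25.0
```

```bash
echo '[[[0,0.0065,-0.0124],[0,0,0],0],[[0,0.0065,-0.0124],[0,0,0],0],[[0,0.0095,-0.0119],[0,0,0],0],[[0,0.0095,-0.0119],[0,0,0],0],[[0,0.0116,-0.0097],[0,0,0],0],[[0,0.0116,-0.0097],[0,0,0],0],[[0,0,0],[0,0,0],0]]' | python3 inch.py 30
```

```text
time_s: 5.75
ee_pos: [0.5064, -0.1664, 0.1886]
orientation: [0.618, 0.786, -0.001, -0.001]
ft_force: [-17.8, 0.3, 24.3]
opening: 0.1
finger_force: 30.0
```

```bash
echo '[[[0,-0.003,-0.004],[0,0,0],0],[[0,0.013,-0.0085],[0,0,0],0],[[0,0.013,-0.0085],[0,0,0],0],[[0,0.0145,-0.0045],[0,0,0],0],[[0,0.0145,-0.0045],[0,0,0],0],[[0,0,0],[0,0,0],0]]' | python3 inch.py
```

```text
time_s: 6.35
ee_pos: [0.5577, -0.1533, 0.217]
orientation: [0.618, 0.786, 0.0, -0.001]
ft_force: [0.9, 6.7, -0.9]
opening: 0.097
finger_force: 30.0
```

```bash
echo '[[[0,0.0151,-0.0014],[0,0,0],0],[[0,0.0151,-0.0014],[0,0,0],0],[[0,0.0151,0.0012],[0,0,0],0],[[0,0.0151,0.0015],[0,0,0],0],[[0,0.0109,0.0025],[0,0,0],0],[[0,0.0109,0.003],[0,0,0],0],[[0,0,0],[0,0,0],0]]' | python3 inch.py
python3 - <<'E'
from h import *
im,m=cap('scene','s1')
E
```

```text
time_s: 7.05
ee_pos: [0.6376, -0.1343, 0.2115]
orientation: [0.618, 0.786, 0.0, 0.0]
ft_force: [2.0, 4.9, 1.7]
opening: 0.1
finger_force: 30.0
```

View pics/s1.png

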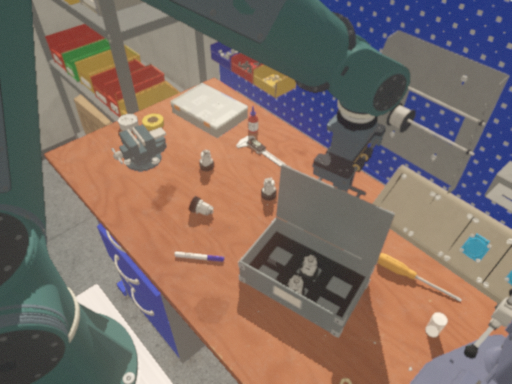

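The lid is at about 1.6 rad. Kept motors sit at (310,265) and (296,285), which are the middle column pockets 5 and 2. I release the bar and rise to look straight down.

```bash
echo '[[[0,0,0],[0,0,0],0.3],[[0,0,0],[0,0,0],0.3],[[0,0,0],[0,0,0],0.3],[[0,0,0],[0,0,0],0.3],[[0,0,-0.02],[0,0,0],0.3],[[0,0,-0.045],[0,0,0],0.3],[[0,0,-0.05],[0,0,0],0.3],[[0,0,-0.04],[0,0,0],0.3]]' | python3 inch.py
echo '[[[0,-0.05,0],[0,0,0],0.55],[[0,-0.05,0],[0,0,0],0.55],[[0,-0.05,0],[0,0,0],0.55],[[0.04,-0.02,0],[0,0,0],0.55],[[0.05,0,0],[0,0,0],0.55],[[0.05,0,0],[0,0,0],0.55],[[0,0,0],[0,0,0],0.55]]' | python3 inch.py
python3 - <<'E'
from h import *
cap('wrist','w3');cap('top','t3')
a=cv2.imread('pics/w3.png');b=cv2.imread('pics/t3.png')
b=cv2.resize(b[140:260,140:390],None,fx=2.08,fy=2.08,interpolation=cv2.INTER_CUBIC)
b=cv2.copyMakeBorder(b,0,384-b.shape[0],0,520-b.shape[1],cv2.BORDER_CONSTANT)
cv2.imwrite('pics/m3.png',np.vstack([a[:300],cv2.resize(b,None,fx=512/520,fy=512/520)[:260]]));print(b.shape)
E
```

```text
time_s: 7.9
ee_pos: [0.6366, -0.1352, 0.3695]
orientation: [0.619, 0.786, 0.0, 0.001]
ft_force: [0.8, 0.0, 1.0]
opening: 0.301
finger_force: 0.0
time_s: 8.6
ee_pos: [0.437, -0.0353, 0.3668]
orientation: [0.617, 0.787, 0.001, 0.0]
ft_force: [0.2, -0.1, 0.7]
opening: 0.548
finger_force: 0.0
(384, 520, 3)
```

View pics/m3.png

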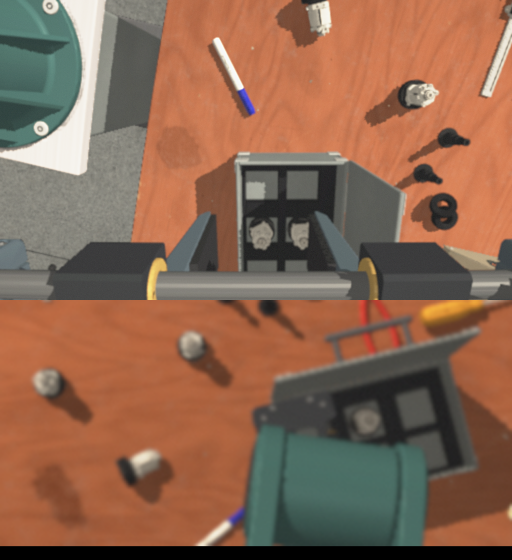

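Pockets 2 and 5 are occupied; 1, 3, 4 and 6 are empty (floors at (262,184) and (302,184) in w3). Fallen motor and one standing motor appear at (318,15) and (415,93). I take a second wrist view further left.

```bash
echo '[[[0.05,0.012,0],[0,0,0],0.55],[[0.05,0.012,0],[0,0,0],0.55],[[0.03,0.012,0],[0,0,0],0.55],[[0,0,0],[0,0,0],0.55],[[0,0,0],[0,0,0],0.55]]' | python3 inch.py
python3 - <<'E'
from h import *
cap('wrist','w4')
a=cv2.imread('pics/w3.png');b=cv2.imread('pics/w4.png')
f=lambda i,u,v:cv2.resize(i[v:v+130,u:u+200],(800,520)[:2],interpolation=cv2.INTER_CUBIC)
p=np.vstack([cv2.resize(a[145:245,225:425],(600,300),interpolation=cv2.INTER_CUBIC),cv2.resize(b[145:245,205:405],(600,300),interpolation=cv2.INTER_CUBIC)])
cv2.imwrite('pics/m4.png',p)
E
```

```text
time_s: 9.2
ee_pos: [0.4433, 0.0925, 0.3663]
orientation: [0.618, 0.786, -0.0, -0.0]
ft_force: [-0.8, 0.0, 0.2]
opening: 0.554
finger_force: 0.0
```

View pics/m4.png

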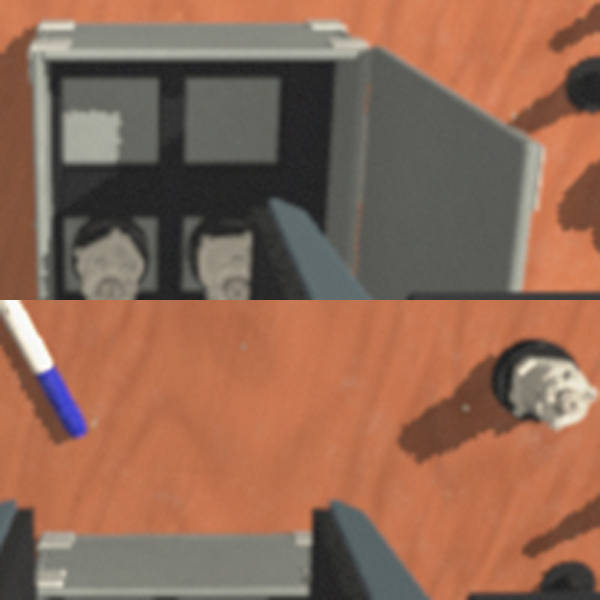

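View pics/w4.png

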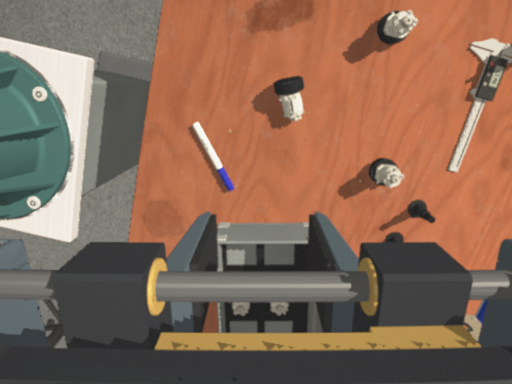

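w4 shows the fallen motor (wheel (289,88), shaft end (297,118)), standing shaft tops at (407,17) and (395,182), and the studs. w3's pocket 3 floor spans crop (62..160, 78..163). Now compute.

Run:
```python
from h import *
W3=load('w3');W4=load('w4');T=load('t3');T0=load('top0');S=load('s1')
c=lambda u,v:(225+u/3,145+v/3)
cx=np.array([.972,.234]);cy=np.array([-.234,.972])
def sh(n,X): print(n,np.round(X,4),'case xy',np.round([X[:2]@cx,X[:2]@cy],4))
for n,p in [('p3 farF',(62,163)),('p3 farB',(160,163)),('p6 farF',(184,162)),('p6 farB',(280,162)),('p3 nearF',(62,78)),('p6nearB',(278,77)),('p2nearF',(62,218))]:
    sh(n,onz(W3,c(*p),.005)); 
for n,p in [('p3 nearF',(62,78)),('p6nearB',(278,77))]: sh(n+' z27',onz(W3,c(*p),.027))
for n,p,z in [('rimFL',(35,50),.074),('rimBL',(365,45),.074)]: sh(n,onz(W3,c(*p),z))
# kept motor tops in 3 views: kept_2
sh('k2 top',onz(W3,c(110,288),.068)); sh('k5 top',onz(W3,c(235,288),.068))
# loose motors
r=tri([ray(W3,(427,93)),ray(W4,(395,182)),ray(T0,(233.8,161.5)),ray(S,(269,180))]);print('m2top',r)
print('m2 w4',onz(W4,(395,182),.063),'w3',onz(W3,(427,93),.063))
print('m1 w4',onz(W4,(408,16),.063)); print(tri([ray(W4,(408,16)),ray(T0,(163.5,180.5)),ray(S,(207.5,152))]))
for n,p in [('wheel',(289,88)),('tip',(297,118))]: print(n,onz(W4,p,.02),onz(W4,p,.015))
```

```text
p3 farF [ 0.432  -0.1312  0.005 ] case xy [ 0.3892 -0.2286]
p3 farB [ 0.4852 -0.1182  0.005 ] case xy [ 0.4439 -0.2284]
p6 farF [ 0.4981 -0.1144  0.005 ] case xy [ 0.4573 -0.2277]
p6 farB [ 0.5502 -0.1016  0.005 ] case xy [ 0.511  -0.2276]
p3 nearF [ 0.4211 -0.0838  0.005 ] case xy [ 0.3897 -0.18  ]
p6nearB [ 0.5353 -0.0552  0.005 ] case xy [ 0.5074 -0.1789]
p2nearF [ 0.4394 -0.1631  0.005 ] case xy [ 0.3889 -0.2614]
p3 nearF z27 [ 0.4209 -0.0786  0.027 ] case xy [ 0.3908 -0.1749]
p6nearB z27 [ 0.5305 -0.0512  0.027 ] case xy [ 0.5036 -0.1739]
rimFL [ 0.4052 -0.0575  0.074 ] case xy [ 0.3804 -0.1507]
rimBL [ 0.5557 -0.018   0.074 ] case xy [ 0.5359 -0.1475]
k2 top [ 0.4692 -0.1704  0.068 ] case xy [ 0.4162 -0.2754]
k5 top [ 0.5314 -0.1552  0.068 ] case xy [ 0.4802 -0.2752]
m2top (array([0.64023722, 0.09436364, 0.06385556]), [3.5, 3.6, 2.8, 2.4])
m2 w4 [0.64458369 0.09330678 0.063     ] w3 [0.63930768 0.09772492 0.063     ]
m1 w4 [0.58623161 0.31038297 0.063     ]
(array([0.58621699, 0.30158052, 0.06113601]), [9.0, 6.5, 6.9])
wheel [0.46114109 0.18589909 0.02      ] [0.4614973  0.18605939 0.015     ]
tip [0.48418462 0.1462904  0.02      ] [0.48476353 0.14606791 0.015     ]
```

```bash
echo '[[[0,0,0],[0,0,-0.143],0.6],[[0,0,0],[0,0,-0.143],0.6],[[0,0,0],[0,0,-0.143],0.6],[[0,0,0],[0,0,-0.143],0.6],[[0,0,0],[0,0,-0.143],0.6],[[0,0,0],[0,0,-0.143],0.6],[[0,0,0],[0,0,-0.143],0.6],[[0,0,0],[0,0,-0.143],0.6]]' | python3 inch.py
echo '[[[0,0,0],[0,0,-0.143],0.6],[[0,0,0],[0,0,-0.143],0.6],[[0,0,0],[0,0,-0.143],0.6],[[-0.04,-0.014,0.035],[0,0,0],0.6],[[-0.04,-0.014,0.035],[0,0,0],0.6],[[-0.04,-0.014,0.035],[0,0,0],0.6],[[0,0,0],[0,0,0],0.6],[[0,0,0],[0,0,0],0.6]]' | python3 inch.py
python3 - <<'E'
from h import *
im,m=cap('wrist','w5'); to([.642,.095,.15])
p=proj(m,np.array([.642,.095,.063]));print(p)
print([ (i,round(float(v),1)) for i,v in enumerate(proj(m,np.array([.586,.300,.063])))])
E
```

```text
time_s: 10.05
ee_pos: [0.4431, 0.0914, 0.3665]
orientation: [0.093, 0.996, -0.0, 0.0]
ft_force: [-0.2, -0.4, 0.5]
opening: 0.598
finger_force: 0.0
time_s: 10.85
ee_pos: [0.5579, 0.0801, 0.2699]
orientation: [-0.118, 0.993, -0.0, -0.001]
ft_force: [-1.5, 0.2, 0.5]
opening: 0.6
finger_force: 0.0
tool d [-0.0853 -0.0058  0.1212] axes x [-0.972 -0.235  0.   ] y [-0.235  0.972 -0.   ] z [-0. -0. -1.]
[257.7142135 233.4335395]
[(0, 429.9), (1, 228.1)]
```

View pics/w5.png

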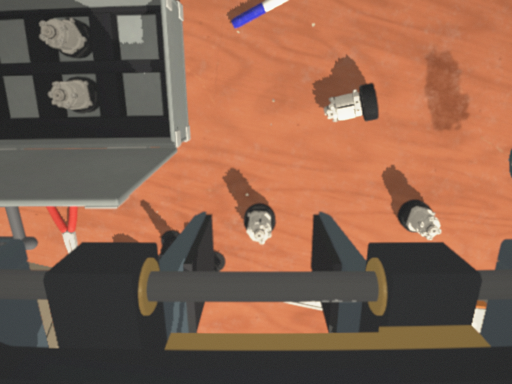

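w5: m2 shaft top at (261,238), wheel centre about (259,216); m1 shaft top at (431,232), wheel about (415,214); fallen motor wheel at (370,101), shaft tip at (330,114). Pockets 3 and 6 are empty.

Run:
```python
from h import *
W=load('w5');V=load('w4');T=load('top0');S=load('scene0')
im=cv2.imread('pics/w5.png')
def dark(u0,u1,v0,v1):
    hsv=cv2.cvtColor(im,cv2.COLOR_BGR2HSV)[v0:v1,u0:u1]; m=(hsv[:,:,2]<60).astype(np.uint8); ys,xs=np.nonzero(m); return (xs.min()+u0,xs.max()+u0,ys.min()+v0,ys.max()+v0,len(xs))
print(dark(235,290,195,250),dark(390,450,190,245))
for n,p,q in [('m2',(261,237.5),(395.5,180)),('m1',(431,232),(408,16))]:
    print(n,onz(W,p,.063),onz(V,q,.063),tri([ray(W,p),ray(V,q)]))
for n,p in [('m2w',(259,217)),('m1w',(415,214))]: print(n,onz(W,p,.012))
for n,p,q in [('wheel',(370,101),(289,88)),('tip',(330,114),(297,118))]: print(n,tri([ray(W,p),ray(V,q)]))
```

```text
(np.int64(245), np.int64(273), np.int64(204), np.int64(226), 156) (np.int64(390), np.int64(443), np.int64(200), np.int64(244), 350)
m2 [0.64632284 0.10017947 0.063     ] [0.64426377 0.09637172 0.063     ] (array([0.63893459, 0.09857721, 0.07712418]), [1.1, 1.1])
m1 [0.59049096 0.30335882 0.063     ] [0.58623161 0.31038297 0.063     ] (array([0.59567925, 0.31762744, 0.03985853]), [1.5, 1.5])
m2w [0.63960933 0.09562786 0.012     ]
m1w [0.58524883 0.30387103 0.012     ]
wheel (array([0.45905479, 0.18495815, 0.04407639]), [0.4, 0.4])
tip (array([0.48367683, 0.14686397, 0.02845768]), [0.5, 0.5])
```

```bash
echo '[[[-0.0429,-0.002,0.035],[0,0,0],0.65],[[-0.0429,-0.002,0.035],[0,0,0],0.65],[[0,0,0.035],[0,0,0],0.65],[[0,0,0.035],[0,0,0],0.65],[[0,0,0],[0,0,0],0.65],[[0,0,0],[0,0,0],0.65]]' | python3 inch.py
python3 - <<'E'
from h import *
im,m=cap('wrist','w6'); print(env.observe()['ee_pos'],proj(m,np.array([.642,.097,.063])),proj(m,np.array([.642,.097,.012])))
a=cv2.imread('pics/w6.png')
cv2.imwrite('pics/m6.png',cv2.resize(a[140:340,130:390],None,fx=2,fy=2,interpolation=cv2.INTER_CUBIC))
E
```

```text
time_s: 11.5
ee_pos: [0.6343, 0.0965, 0.14]
orientation: [-0.119, 0.993, -0.0, 0.001]
ft_force: [0.2, -0.8, 0.2]
opening: 0.652
finger_force: 0.0
[0.63499177 0.09659139 0.14082796] [260.48016181 208.19806387] [260.71305143 189.95650851]
```

View pics/m6.png

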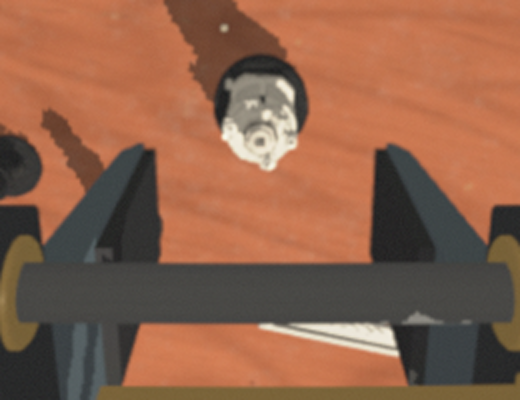

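m6: the motor stands between the fingers with its shaft top at px (260.5,209.5), so it is at (0.643, 0.097). A stud is at the left, clear of the finger. I descend and grip.

```bash
echo '[[[-0.008,0,0.02],[0,0,0],0.56],[[0,0,0],[0,0,0],0.56],[[0,0,0],[0,0,0],0.56]]' | python3 inch.py
python3 - <<'E'
from h import *
to([.643,.097,.029])
E
```

```text
time_s: 11.85
ee_pos: [0.6423, 0.0986, 0.1198]
orientation: [-0.119, 0.993, -0.0, 0.001]
ft_force: [0.1, -0.2, -0.2]
opening: 0.557
finger_force: 0.0
tool d [-0.0001 -0.0017  0.0908] axes x [-0.972 -0.237 -0.002] y [-0.237  0.972 -0.   ] z [ 0.002  0.    -1.   ]
```

```bash
echo '[[[0,-0.001,0.035],[0,0,0],0.56],[[0,-0.0007,0.035],[0,0,0],0.56],[[0,0,0.0208],[0,0,0],0.56],[[0,0,0],[0,0,0],0.56],[[0,0,0],[0,0,0],0],[[0,0,0],[0,0,0],0],[[0,0,0],[0,0,0],0],[[0,0,0],[0,0,0],0]]' | python3 inch.py 25;echo '[[[0,0,0],[0,0,0],0],[[0,0,0],[0,0,0],0],[[0,0,0],[0,0,0],0]]' | python3 inch.py
```

```text
time_s: 12.65
ee_pos: [0.6432, 0.0971, 0.0287]
orientation: [-0.119, 0.993, -0.0, 0.001]
ft_force: [-1.0, -0.6, 10.9]
opening: 0.32
finger_force: 25.0
time_s: 12.95
ee_pos: [0.6433, 0.0971, 0.0287]
orientation: [-0.119, 0.993, -0.0, 0.001]
ft_force: [-2.1, -0.6, 9.4]
opening: 0.319
finger_force: 25.0
```

```bash
echo '[[[0,0,-0.04],[0,0,0],0],[[0,0,-0.04],[0,0,0],0],[[0,0,-0.04],[0,0,0],0],[[0.04,-0.0024,0],[0,0,0],0],[[0.04,-0.0024,0],[0,0,0],0],[[0.04,-0.0024,0],[0,0,0],0],[[0.04,-0.0024,0],[0,0,0],0],[[0,0,0],[0,0,0],0]]' | python3 inch.py
python3 - <<'E'
from h import *
to([.5163,-.0814,.15])
E
```

```text
time_s: 13.75
ee_pos: [0.4846, 0.0488, 0.1468]
orientation: [-0.119, 0.993, 0.0, -0.001]
ft_force: [0.7, -0.1, -0.6]
opening: 0.318
finger_force: 25.0
tool d [-0.     -0.1341 -0.0032] axes x [-0.972 -0.236  0.002] y [-0.236  0.972  0.   ] z [-0.002 -0.    -1.   ]
```

```bash
echo '[[[0,-0.045,0],[0,0,0],0],[[0,-0.045,0],[0,0,0],0],[[0,-0.0441,0],[0,0,0],0],[[0,0,0],[0,0,0],0],[[0,0,0],[0,0,0],0]]' | python3 inch.py
python3 - <<'E'
from h import *
to([.5163,-.0814,.062]); im,m=cap('wrist','w7')
E
```

```text
time_s: 14.25
ee_pos: [0.5211, -0.0812, 0.1474]
orientation: [-0.118, 0.993, -0.0, 0.0]
ft_force: [-0.9, 0.4, -2.0]
opening: 0.317
finger_force: 25.0
tool d [0.0048 0.001  0.0854] axes x [-0.972 -0.235 -0.001] y [-0.235  0.972 -0.   ] z [ 0.001  0.    -1.   ]
```

```bash
echo '[[[0.0048,0.001,0.03],[0,0,0],0],[[0,0,0.03],[0,0,0],0],[[0,0,0.025],[0,0,0],0],[[0,0,0],[0,0,0],0],[[0,0,0],[0,0,0],0]]' | python3 inch.py
python3 - <<'E'
from h import *
to([.5163,-.0814,.0337])
im,m=cap('wrist','w8')
cv2.imwrite('pics/m8.png',cv2.resize(np.hstack([cv2.imread('pics/w7.png')[60:360,100:420],cv2.imread('pics/w8.png')[60:360,100:420]]),(800,375)))
E
```

```text
time_s: 14.8
ee_pos: [0.5159, -0.0799, 0.0625]
orientation: [-0.12, 0.993, 0.0, -0.0]
ft_force: [0.5, 0.3, -1.1]
opening: 0.319
finger_force: 25.0
tool d [-0.     -0.0016  0.0288] axes x [-0.971 -0.238  0.001] y [-0.238  0.971  0.   ] z [-0.001  0.    -1.   ]
```

View pics/m8.png

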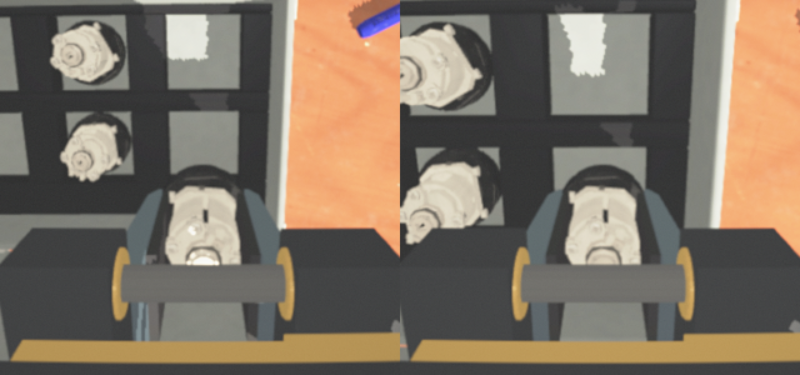

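m8: the held wheel (centre at about 603) is nearly centred across pocket 6 (551..648), about 2 mm to the left-wall side. I correct that and lower.

```bash
echo '[[[0,-0.0016,0.006],[0,0,0],0],[[0,0,0.008],[0,0,0],0],[[0,0,0.006],[0,0,0],0],[[0,0,0.005],[0,0,0],0],[[0,0,0.0035],[0,0,0],0],[[0,0,0],[0,0,0],0],[[0,0,0],[0,0,0],0]]' | python3 inch.py
```

```text
time_s: 15.55
ee_pos: [0.5163, -0.0823, 0.0333]
orientation: [-0.119, 0.993, 0.0, -0.0]
ft_force: [0.1, -0.8, -0.5]
opening: 0.319
finger_force: 25.0
```

```bash
echo '[[[0,0,0],[0,0,0],0.5],[[0,0,0],[0,0,0],0.5],[[0,0,0],[0,0,0],0.5],[[0,0,0],[0,0,0],0.5],[[0,0,-0.03],[0,0,0],0.5],[[0,0,-0.04],[0,0,0],0.5],[[0,0,-0.05],[0,0,0],0.5],[[0,0,-0.04],[0,0,0],0.5]]' | python3 inch.py
python3 - <<'E'
from h import *
to([.52,.285,.2]); im,m=cap('scene','s2')
E
```

```text
time_s: 16.35
ee_pos: [0.5164, -0.0823, 0.196]
orientation: [-0.119, 0.993, -0.0, 0.001]
ft_force: [0.1, -0.3, -0.1]
opening: 0.498
finger_force: 0.0
tool d [-0.0905  0.356  -0.0041] axes x [-0.972 -0.237 -0.001] y [-0.237  0.972 -0.   ] z [ 0.001 -0.    -1.   ]
```

```bash
cat >> h.py <<'E'
def pale(im,m,X,r=45):
    p=proj(m,np.array([X[0],X[1],.04])).astype(int); h=cv2.cvtColor(im,cv2.COLOR_RGB2HSV)
    k=((h[:,:,1]<75)&(h[:,:,2]>120)).astype(np.uint8); z=np.zeros_like(k); z[max(0,p[1]-r):p[1]+r,max(0,p[0]-r):p[0]+r]=1
    n,l,s,c=cv2.connectedComponentsWithStats(k*z); i=1+int(np.argmax(s[1:,4])); return c[i],s[i]
E
echo '[[[-0.011,0.0445,0],[0,0,0],0.6],[[-0.011,0.0445,0],[0,0,0],0.6],[[-0.011,0.0445,0],[0,0,0],0.6],[[-0.011,0.0445,0],[0,0,0],0.6],[[-0.011,0.0445,0],[0,0,0],0.6],[[-0.011,0.0445,0],[0,0,0],0.6],[[-0.011,0.0445,0],[0,0,0],0.6],[[-0.011,0.0445,0],[0,0,0],0.6]]' | python3 inch.py
echo '[[[0,0,0.03],[0,0,0],0.65],[[0,0,0.03],[0,0,0],0.65],[[0,0,0],[0,0,0],0.65],[[0,0,0],[0,0,0],0.65]]' | python3 inch.py
python3 - <<'E'
from h import *
a=cv2.imread('pics/w6.png')[:,:,::-1].copy();M=load('w6');c,s=pale(a,M,(.643,.097));print(c,s)
for z in (.03,.035,.04,.045,.05): print(z,onz(M,c,z)-[.643,.097,0])
im,m=cap('wrist','w9');c,s=pale(im,m,(.588,.303),70);print(c,s)
for z in (.035,.04,.045,.05): print(z,onz(m,c,z))
to([.588,.303,.13])
for n,p in [('s1',(.586,.3)),('s2',(.586,.3))]:
    a=cv2.imread(f'pics/{n}.png')[:,:,::-1].copy();c,s=pale(a,load(n),p,20);print(c,s,onz(load(n),c,.04))
E
```

```text
time_s: 17.2
ee_pos: [0.517, 0.2864, 0.1935]
orientation: [-0.119, 0.993, -0.0, 0.0]
ft_force: [1.0, -0.1, -0.1]
opening: 0.602
finger_force: 0.0
time_s: 17.6
ee_pos: [0.5174, 0.2843, 0.1338]
orientation: [-0.119, 0.993, -0.0, -0.0]
ft_force: [-1.0, 0.5, -0.2]
opening: 0.648
finger_force: 0.0
[260.14723468 199.64499253] [ 241  178   38   47 1338]
0.03 [0.0026503  0.00043672 0.03      ]
0.035 [1.06576123e-03 8.02567265e-05 3.50000000e-02]
0.04 [-0.00051878 -0.00027621  0.04      ]
0.045 [-0.00210332 -0.00063267  0.045     ]
0.05 [-0.00368786 -0.00098914  0.05      ]
[267.94466937 259.28879892] [251 245  37  27 741]
0.035 [0.57788149 0.30440304 0.035     ]
0.04 [0.57532845 0.30367883 0.04      ]
0.045 [0.57277541 0.30295462 0.045     ]
0.05 [0.57022237 0.30223041 0.05      ]
tool d [-0.0724  0.0014  0.0047] axes x [-0.972 -0.237 -0.001] y [-0.237  0.972  0.   ] z [ 0.001  0.    -1.   ]
[205.59627329 158.01863354] [200 150  13  17 161] [0.58397327 0.29907324 0.04      ]
[205.58895706 158.11656442] [200 150  13  17 163] [0.58369364 0.29874593 0.04      ]
```

```bash
echo '[[[-0.035,-0.0005,0],[0,0,0],0.65],[[-0.035,-0.0005,0],[0,0,0],0.65],[[0,0,0],[0,0,0],0.65],[[0,0,0],[0,0,0],0.65]]' | python3 inch.py
python3 - <<'E'
from h import *
im,m=cap('wrist','w10');c,s=pale(im,m,(.585,.301),60);X=onz(m,c,.0385);print(c,s,X)
to([X[0],X[1],.029])
E
```

```text
time_s: 18.05
ee_pos: [0.5867, 0.3, 0.1349]
orientation: [-0.119, 0.993, 0.0, 0.001]
ft_force: [-0.8, -0.5, 0.0]
opening: 0.652
finger_force: 0.0
[269.50935252 193.64244604] [ 250  170   41   50 1390] [0.5867249  0.30642357 0.0385    ]
tool d [-0.0023  0.0062  0.1056] axes x [-0.972 -0.236 -0.001] y [-0.236  0.972  0.   ] z [ 0.001  0.    -1.   ]
```

```bash
echo '[[[-0.0023,0.006,0.03],[0,0,0],0.62],[[0,0,0.04],[0,0,0],0.6],[[0,0,0.0355],[0,0,0],0.6],[[0,0,0],[0,0,0],0.6],[[0,0,0],[0,0,0],0],[[0,0,0],[0,0,0],0],[[0,0,0],[0,0,0],0],[[0,0,0],[0,0,0],0]]' | python3 inch.py 25; echo '[[[0,0,0],[0,0,0],0],[[0,0,0],[0,0,0],0],[[0,0,0],[0,0,0],0],[[0,0,0],[0,0,0],0]]' | python3 inch.py
```

```text
time_s: 18.9
ee_pos: [0.5875, 0.3068, 0.0298]
orientation: [-0.119, 0.993, 0.0, 0.001]
ft_force: [-1.5, -2.4, 10.3]
opening: 0.316
finger_force: 25.0
time_s: 19.3
ee_pos: [0.5874, 0.3068, 0.0295]
orientation: [-0.119, 0.993, 0.0, 0.001]
ft_force: [0.5, -0.4, 3.5]
opening: 0.327
finger_force: 2.5
```

Grip slackened for a moment; I wait and regrip before lifting.

```bash
echo '[[[0,0,0],[0,0,0],0],[[0,0,0],[0,0,0],0],[[0,0,0],[0,0,0],0],[[0,0,0],[0,0,0],0],[[0,0,0],[0,0,0],0]]' | python3 inch.py 25; echo '[[[0,0,-0.04],[0,0,0],0],[[0,0,-0.04],[0,0,0],0],[[0,0,-0.04],[0,0,0],0],[[0,0,0],[0,0,0],0]]' | python3 inch.py
python3 - <<'E'
from h import *
to([.4521,-.0968,.15])
E
```

```text
time_s: 19.8
ee_pos: [0.5873, 0.3067, 0.029]
orientation: [-0.119, 0.993, 0.0, 0.001]
ft_force: [0.1, -0.8, 8.9]
opening: 0.32
finger_force: 25.0
time_s: 20.2
ee_pos: [0.5889, 0.3076, 0.1536]
orientation: [-0.119, 0.993, 0.001, 0.003]
ft_force: [-0.0, 0.1, -1.1]
opening: 0.319
finger_force: 25.0
tool d [ 0.2288 -0.3605  0.0014] axes x [-0.972 -0.237 -0.007] y [-0.237  0.972  0.002] z [ 0.007  0.003 -1.   ]
```

```bash
echo '[[[0.0286,-0.036,0],[0,0,0],0],[[0.0286,-0.036,0],[0,0,0],0],[[0.0286,-0.036,0],[0,0,0],0],[[0.0286,-0.036,0],[0,0,0],0],[[0.0286,-0.036,0],[0,0,0],0],[[0.0286,-0.036,0],[0,0,0],0],[[0.0286,-0.036,0],[0,0,0],0],[[0.0286,-0.036,0],[0,0,0],0]]' | python3 inch.py; echo '[[[0,-0.036,0],[0,0,0],0],[[0,-0.036,0],[0,0,0],0],[[0,0,0.04],[0,0,0],0],[[0,0,0.04],[0,0,0],0],[[0,0,0],[0,0,0],0],[[0,0,0],[0,0,0],0]]' | python3 inch.py
python3 - <<'E'
from h import *
to([.4521,-.0968,.0337])
im,m=cap('wrist','w11')
# pocket edges / motor columns along a row near wheel
g=cv2.cvtColor(im,cv2.COLOR_RGB2GRAY)
for v in (130,150,165,180,195): print(v,g[v,205:325:4].tolist())
E
```

```text
time_s: 21.0
ee_pos: [0.4309, -0.0288, 0.1475]
orientation: [-0.12, 0.993, 0.0, -0.0]
ft_force: [0.3, -0.2, -1.6]
opening: 0.32
finger_force: 25.0
time_s: 21.6
ee_pos: [0.4489, -0.0973, 0.068]
orientation: [-0.119, 0.993, 0.0, -0.001]
ft_force: [-0.0, -0.6, -0.3]
opening: 0.316
finger_force: 25.0
tool d [-0.0033 -0.0003  0.0343] axes x [-0.971 -0.237  0.002] y [-0.237  0.971  0.001] z [-0.002  0.001 -1.   ]
130 [113, 114, 113, 112, 109, 109, 111, 113, 112, 113, 112, 114, 111, 111, 112, 109, 109, 108, 109, 110, 110, 107, 108, 107, 110, 112, 107, 129, 163, 165]
150 [115, 116, 114, 112, 111, 109, 109, 111, 111, 109, 112, 111, 110, 110, 112, 112, 112, 112, 111, 111, 111, 111, 111, 108, 109, 110, 112, 110, 110, 112]
165 [112, 112, 111, 110, 109, 111, 112, 111, 111, 113, 110, 109, 111, 110, 111, 111, 111, 112, 110, 111, 110, 110, 111, 110, 111, 109, 108, 109, 107, 108]
180 [114, 113, 113, 114, 114, 114, 114, 113, 113, 114, 116, 114, 113, 115, 114, 114, 114, 113, 115, 114, 114, 113, 115, 115, 114, 115, 113, 111, 112, 111]
195 [60, 55, 41, 44, 43, 161, 206, 206, 205, 206, 153, 56, 44, 45, 44, 44, 46, 47, 60, 114, 122, 123, 122, 60, 45, 45, 44, 45, 44, 41]
```

```bash
echo '[[[-0.0033,-0.0003,0.006],[0,0,0],0],[[0,0,0.008],[0,0,0],0],[[0,0,0.008],[0,0,0],0],[[0,0,0.007],[0,0,0],0],[[0,0,0.0045],[0,0,0],0],[[0,0,0],[0,0,0],0],[[0,0,0],[0,0,0],0]]' | python3 inch.py
```

```text
time_s: 22.35
ee_pos: [0.4527, -0.0971, 0.0342]
orientation: [-0.119, 0.993, 0.0, -0.0]
ft_force: [-0.3, -0.4, -1.0]
opening: 0.315
finger_force: 25.0
```

```bash
echo '[[[0,0,0],[0,0,0],0.5],[[0,0,0],[0,0,0],0.5],[[0,0,0],[0,0,0],0.5],[[0,0,0],[0,0,0],0.5],[[0,0,-0.03],[0,0,0],0.5],[[0,0,-0.05],[0,0,0],0.5],[[0,0,-0.05],[0,0,0],0.5],[[0,0,-0.05],[0,0,0],0.5]]' | python3 inch.py; echo '[[[0,0.05,0],[0,0,0],0.6],[[0,0.05,0],[0,0,0],0.6],[[0,0.05,-0.02],[0,0,0],0.6],[[0,0.05,-0.02],[0,0,0],0.6],[[-0.05,0,-0.02],[0,0,0],0.6],[[-0.03,0,-0.02],[0,0,0],0.6],[[0,0,0],[0,0,0],0.6],[[0,0,0],[0,0,0],0.6]]' | python3 inch.py
python3 - <<'E'
from h import *
print(np.round(env.observe()['joint_pos'],3))
im,m=cap('wrist','w12');cap('top','t12')
print(proj(m,np.array([.460,.186,.02])),proj(m,np.array([.484,.146,.015])))
a=cv2.imread('pics/w12.png');b=cv2.imread('pics/t12.png')
cv2.imwrite('pics/m12.png',np.vstack([cv2.resize(a,(512,384)),cv2.resize(b[140:260,140:390],(512,200),interpolation=cv2.INTER_CUBIC)]))
E
```

```text
time_s: 23.15
ee_pos: [0.4523, -0.0969, 0.2165]
orientation: [-0.119, 0.993, 0.0, -0.0]
ft_force: [1.1, 0.4, 0.2]
opening: 0.502
finger_force: 0.0
time_s: 23.95
ee_pos: [0.4812, 0.1085, 0.29]
orientation: [-0.119, 0.993, -0.0, -0.0]
ft_force: [-0.4, -0.2, -0.6]
opening: 0.598
finger_force: 0.0
[ 0.175 -0.05   2.089 -0.     1.103 -1.636]
[322.18228283 153.34991336] [288.34353387 162.74143158]
```

View pics/m12.png

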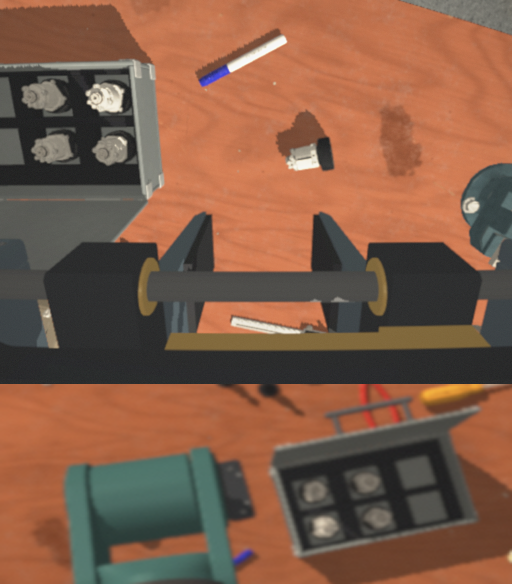

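m12: all four case motors sit in their pockets (left and middle columns); 1 and 4 are empty. The fallen motor's wheel is at (326,154) and its shaft tip at (290,164).

Run:
```python
from h import *
im=cv2.imread('pics/w12.png')[:,:,::-1].copy(); m=load('w12')
h=cv2.cvtColor(im,cv2.COLOR_RGB2HSV)
k=((h[:,:,1]<75)&(h[:,:,2]>120)).astype(np.uint8); z=np.zeros_like(k); z[125:185,270:345]=1
ys,xs=np.nonzero(k*z); print('pale',len(xs),xs.mean(),ys.mean(),xs.min(),xs.max())
d=((h[:,:,2]<50)&(h[:,:,1]<120)).astype(np.uint8)*z; yd,xd=np.nonzero(d); print('dark',len(xd),xd.mean(),yd.mean(),xd.min(),xd.max(),yd.min(),yd.max())
def ax(M,w,t,b):
    w,t,b=onz(M,w,.0232),onz(M,t,.0113),onz(M,b,.018); v=(t-w)[:2]; print(w,t,b,'len',np.linalg.norm(v),'ang',np.degrees(np.arctan2(v[1],v[0])))
ax(m,(326,154),(289.5,164),(xs.mean(),ys.mean()))
W5=load('w5');ax(W5,(369.5,101),(330,114),(350,106))
W4=load('w4');ax(W4,(289,87),(297,118),(292,104))
```

```text
pale 646 303.1114551083591 157.62383900928793 286 319
dark 168 323.42261904761904 145.89880952380952 317 329 138 156
[0.45921553 0.19047975 0.0232    ] [0.4859863  0.14846493 0.0113    ] [0.47196261 0.1631193  0.018     ] len 0.04981886567055964 ang -57.495756308947946
[0.45767098 0.19067559 0.0232    ] [0.48427995 0.15063858 0.0113    ] [0.46897278 0.17058591 0.018     ] len 0.048072854681671044 ang -56.391619548958715
[0.46055017 0.18717387 0.0232    ] [0.48519192 0.14590327 0.0113    ] [0.47162923 0.16451353 0.018     ] len 0.048067434181746055 ang -59.15952359472825
```

```bash
echo '[[[0,0,0],[0,0,0.1463],0.6],[[0,0,0],[0,0,0.1463],0.6],[[0,0,0],[0,0,0.1463],0.6],[[0,0,0],[0,0,0.1463],0.6],[[0,0,0],[0,0,0.1463],0.6],[[0,0,0],[0,0,0.1463],0.6],[[0,0,0],[0,0,0.1463],0.6],[[0,0,0],[0,0,0.1463],0.6]]' | python3 inch.py >/dev/null
echo '[[[0,0,0],[0,0,0.1463],0.6],[[0,0,0],[0,0,0.1463],0.6],[[0,0,0],[0,0,0.1463],0.6],[[0,0,0],[0,0,0.1463],0.6],[[0,0,0],[0,0,0.1463],0.6],[[0,0,0],[0,0,0.1463],0.6],[[0,0,0],[0,0,0.1463],0.6],[[0,0,0],[0,0,0.1463],0.6]]' | python3 inch.py >/dev/null
echo '[[[0,0,0],[0,0,0.1463],0.6],[[0,0,0],[0,0,0.1463],0.6],[[0,0,0],[0,0,0.1463],0.6],[[0,0,0],[0,0,0.1463],0.6],[[0,0,0],[0,0,0.1463],0.6],[[0,0,0],[0,0,0.1463],0.6],[[0,0,0],[0,0,0.1463],0.6],[[0,0,0],[0,0,0.1463],0.6]]' | python3 inch.py >/dev/null
echo '[[[0,0,0],[0,0,0.1463],0.6],[[0,0,0],[0,0,0.1463],0.6],[[0,0,0],[0,0,0.1463],0.6],[[0,0,0],[0,0,0.1463],0.6],[[0,0,0],[0,0,0.1463],0.6],[[0,0,0],[0,0,0.1463],0.6],[[0,0,0],[0,0,0],0.6]]' | python3 inch.py
python3 - <<'E'
from h import *
print(np.round(env.observe()['joint_pos'],3))
to([.4722,.169,.1])
im,m=cap('wrist','w13')
E
```

```text
time_s: 27.15
ee_pos: [0.4803, 0.108, 0.2896]
orientation: [0.875, -0.484, -0.0, 0.0]
ft_force: [-0.5, 0.3, 0.0]
opening: 0.597
finger_force: 0.0
[ 0.174 -0.051  2.091  0.     1.103  2.756]
tool d [-0.056  -0.0257  0.1896] axes x [ 0.531 -0.847 -0.   ] y [-0.847 -0.531  0.001] z [-0.001 -0.    -1.   ]
```

```bash
echo '[[[-0.014,-0.0064,0.042],[0,0,0],0.55],[[-0.014,-0.0064,0.042],[0,0,0],0.55],[[-0.014,-0.0064,0.042],[0,0,0],0.55],[[-0.014,-0.0064,0.042],[0,0,0],0.55],[[0,0,0],[0,0,0],0.55],[[0,0,0],[0,0,0],0.55]]' | python3 inch.py
python3 - <<'E'
from h import *
im,m=cap('wrist','w14'); to([.4722,.169,.0045])
h=cv2.cvtColor(im,cv2.COLOR_RGB2HSV)
p=proj(m,np.array([.472,.169,.018]));print('pred body',p,'wheel',proj(m,np.array([.4587,.1900,.0232])))
c,s=pale(im,m,(.472,.169),50);print(c,s,onz(m,c,.018))
print(np.round(env.observe()['joint_pos'],3))
E
```

```text
time_s: 27.8
ee_pos: [0.4727, 0.1692, 0.1224]
orientation: [0.876, -0.482, -0.001, 0.001]
ft_force: [-0.2, 0.2, 0.9]
opening: 0.55
finger_force: 0.0
tool d [-0.0007  0.0016  0.1191] axes x [ 0.535 -0.845  0.   ] y [-0.845 -0.535 -0.001] z [ 0.001  0.    -1.   ]
pred body [262.24726688 188.84738677] wheel [262.21222366 218.14708251]
[265.88443114 184.14730539] [ 247  155   41   54 1670] [0.47161819 0.16380526 0.018     ]
[ 0.297  0.209  2.168 -0.     0.763  2.874]
```

```bash
echo '[[[0,-0.001,0.035],[0,0,0],0.55],[[0,0,0.035],[0,0,0],0.55],[[0,0,0.03],[0,0,0],0.55],[[0,0,0.0185],[0,0,0],0.55],[[0,0,0],[0,0,0],0.55],[[0,0,0],[0,0,0],0],[[0,0,0],[0,0,0],0],[[0,0,0],[0,0,0],0]]' | python3 inch.py 35; echo '[[[0,0,0],[0,0,0],0],[[0,0,0],[0,0,0],0],[[0,0,0],[0,0,0],0],[[0,0,0],[0,0,0],0]]' | python3 inch.py
```

```text
time_s: 28.65
ee_pos: [0.475, 0.1701, 0.0052]
orientation: [0.876, -0.483, 0.001, -0.001]
ft_force: [0.5, -0.4, 0.6]
opening: 0.318
finger_force: 27.1
time_s: 29.05
ee_pos: [0.4751, 0.1701, 0.0047]
orientation: [0.876, -0.483, 0.001, -0.001]
ft_force: [2.0, -3.3, 9.4]
opening: 0.316
finger_force: 35.6
```

```bash
echo '[[[0,0,-0.03],[0,0,0],0],[[0,0,-0.05],[0,0,0],0],[[0,0,-0.05],[0,0,0],0],[[0,0,-0.05],[0,0,0],0],[[0,0,0],[0,0,-0.138],0],[[0,0,0],[0,0,-0.138],0],[[0,0,0],[0,0,-0.138],0],[[0,0,0],[0,0,-0.138],0]]' | python3 inch.py
echo '[[[0,0,0],[0,0,-0.138],0],[[0,0,0],[0,0,-0.138],0],[[0,0,0],[0,0,-0.138],0],[[0,0,0],[0,0,-0.138],0],[[0,0,0],[0,0,-0.138],0],[[0,0,0],[0,0,-0.138],0],[[0.0485,-0.004,0],[0,0,0],0],[[0.0485,-0.004,0],[0,0,0],0]]' | python3 inch.py
echo '[[[0.0485,-0.004,0],[0,0,0],0],[[0,0,0],[0,0.13,0],0],[[0,0,0],[0,0.13,0],0],[[0,0,0],[0,0.13,0],0],[[0,0,0],[0,0.13,0],0],[[0,0,0],[0,0.13,0],0],[[0,0,0],[0,0,0],0]]' | python3 inch.py
python3 - <<'E'
from h import *
print(np.round(env.observe()['joint_pos'],3)); to([.607,.233,.1]); cap('scene','s15')
E
```

```text
time_s: 29.85
ee_pos: [0.4738, 0.17, 0.1841]
orientation: [0.975, -0.223, 0.0, -0.0]
ft_force: [0.3, 0.3, -1.0]
opening: 0.316
finger_force: 35.3
time_s: 30.65
ee_pos: [0.562, 0.213, 0.1842]
orientation: [0.983, 0.185, 0.0, -0.0]
ft_force: [1.1, 0.9, -0.1]
opening: 0.314
finger_force: 35.3
time_s: 31.35
ee_pos: [0.6107, 0.2305, 0.2261]
orientation: [0.941, 0.179, 0.282, -0.06]
ft_force: [1.1, 0.4, -1.6]
opening: 0.318
finger_force: 35.5
[0.303 0.115 2.142 0.177 0.306 1.344]
tool d [-0.0717 -0.0021  0.1038] axes x [0.777 0.303 0.551] y [ 0.371 -0.928 -0.013] z [ 0.508  0.215 -0.834]
```

q5 hit its lower limit, because a forward tilt passes too close to the forearm axis. I go back upright and tilt toward the left instead (azimuth about 65°), which keeps q5 clear.

```bash
python3 - <<'E'
from h import *
a=np.radians(22.);to([.60,.23,.2],np.array([[np.cos(a),np.sin(a),0],[np.sin(a),-np.cos(a),0],[0,0,-1]]))
E
echo '[[[0,0,0],[0,-0.12,0],0],[[0,0,0],[0,-0.12,0],0],[[0,0,0],[0,-0.12,0],0],[[0,0,0],[0,-0.12,0],0],[[0,0,0],[0,-0.1,0],0],[[0,0,0],[0,0,0],0]]' | python3 inch.py
python3 - <<'E'
from h import *
a=np.radians(65.);print(np.round(env.observe()['joint_pos'],3));to([.50,.31,.2],np.array([[np.cos(a),np.sin(a),0],[np.sin(a),-np.cos(a),0],[0,0,-1]]))
E
```

```text
tool d [-0.0222 -0.0031  0.0152] axes x [0.778 0.304 0.55 ] y [ 0.371 -0.928 -0.012] z [ 0.507  0.214 -0.835]
rotvec [-0.0108 -0.5821 -0.0072]
time_s: 32.0
ee_pos: [0.6117, 0.2312, 0.2222]
orientation: [0.982, 0.189, -0.003, -0.005]
ft_force: [0.8, 0.1, -1.3]
opening: 0.317
finger_force: 35.5
[0.321 0.3   1.825 0.013 1.02  1.504]
tool d [-0.0744 -0.1144  0.0237] axes x [ 0.928  0.371 -0.003] y [ 0.371 -0.928 -0.012] z [-0.007  0.01  -1.   ]
rotvec [-0.0122 -0.0013 -0.754 ]
```

```bash
echo '[[[-0.025,-0.038,0],[0,0,0],0],[[-0.025,-0.038,0],[0,0,0],0],[[-0.025,-0.038,0],[0,0,0],0],[[0,0,0],[-0.012,0,-0.126],0],[[0,0,0],[0,0,-0.126],0],[[0,0,0],[0,0,-0.126],0],[[0,0,0],[0,0,-0.126],0],[[0,0,0],[0,0,-0.126],0]]' | python3 inch.py
echo '[[[0,0,0],[0,0,-0.126],0],[[0,0,0],[0,0.1,0],0],[[0,0,0],[0,0.1,0],0],[[0,0,0],[0,0.1,0],0],[[0,0,0],[0,0.1,0],0],[[0,0,0],[0,0.1,0],0],[[0,0,0],[0,0,0],0]]' | python3 inch.py
python3 - <<'E'
from h import *
a=np.radians(65.);print(np.round(env.observe()['joint_pos'],3));to([.50,.31,.2])
E
```

```text
time_s: 32.8
ee_pos: [0.4977, 0.3085, 0.2236]
orientation: [0.874, 0.486, 0.001, -0.0]
ft_force: [-0.5, 0.3, -1.7]
opening: 0.315
finger_force: 35.5
time_s: 33.5
ee_pos: [0.4966, 0.3068, 0.2226]
orientation: [0.817, 0.52, 0.209, -0.133]
ft_force: [-1.2, 0.0, -0.6]
opening: 0.313
finger_force: 35.5
[0.357 0.063 2.182 0.62  0.618 0.333]
tool d [-0.0071  0.0018  0.0219] axes x [0.371 0.795 0.48 ] y [ 0.906 -0.423 -0.001] z [ 0.203  0.435 -0.877]
```

Works; q5 has room. Continue tilting.

```bash
echo '[[[0,0,0],[0,0.1,0],0],[[0,0,0],[0,0.1,0],0],[[0,0,0],[0,0.1,0],0],[[0,0,0],[0,0.1,0],0],[[0,0,0],[0,0,0],0]]' | python3 inch.py
python3 - <<'E'
from h import *
print(np.round(env.observe()['joint_pos'],3))
E
echo '[[[0,0,0],[0,0.1,0],0],[[0,0,0],[0,0.1,0],0],[[0,0,0],[0,0.1,0],0],[[0,0,0],[0,0.1,0],0],[[0,0,0],[0,0,0],0]]' | python3 inch.py
python3 - <<'E'
from h import *
print(np.round(env.observe()['joint_pos'],3));to([.50,.31,.2])
cap('wrist','w16');cap('scene','s16')
a=cv2.imread('pics/w16.png');b=cv2.imread('pics/s16.png')
cv2.imwrite('pics/m16.png',np.hstack([cv2.resize(a,(400,300)),cv2.resize(b[80:230,120:320],(400,300))]))
E
```

```text
time_s: 34.0
ee_pos: [0.4963, 0.3081, 0.222]
orientation: [0.762, 0.485, 0.36, -0.233]
ft_force: [-0.4, 0.1, -1.3]
opening: 0.317
finger_force: 35.5
[ 0.227  0.092  2.313  1.451  0.667 -0.527]
time_s: 34.5
ee_pos: [0.4959, 0.3096, 0.2216]
orientation: [0.675, 0.43, 0.502, -0.328]
ft_force: [-0.1, 0.3, -0.0]
opening: 0.315
finger_force: 35.5
[ 0.13   0.27   2.379  1.936  1.062 -1.081]
tool d [-0.0201  0.0038  0.008 ] axes x [0.126 0.252 0.959] y [ 0.91  -0.415 -0.011] z [ 0.395  0.874 -0.282]
```

View pics/m16.png

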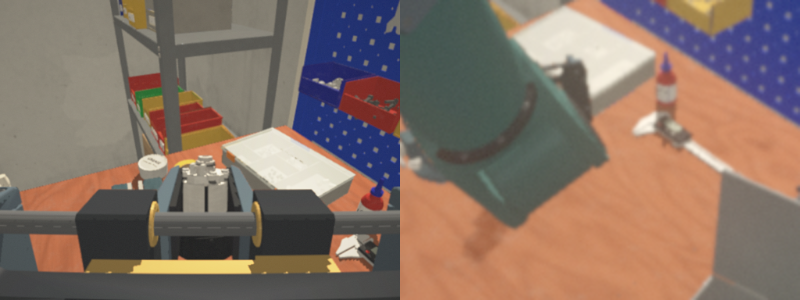

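m16: the held motor (left image, about (207,190)) now has its shaft up and its wheel down, leaning about 25°. I tilt slightly more and lower it to the bench.

```bash
echo '[[[0,0,0],[0,0.08,0],0],[[-0.042,0,0.0085],[0,0,0],0],[[-0.042,0,0.0085],[0,0,0],0],[[-0.042,0,0.0085],[0,0,0],0],[[-0.034,0,0.007],[0,0,0],0],[[0,0,0],[0,0,0],0],[[0,0,0],[0,0,0],0]]' | python3 inch.py
python3 - <<'E'
from h import *
print(np.round(env.observe()['joint_pos'],3));to([.50,.31,.04])
E
```

```text
time_s: 35.3
ee_pos: [0.4976, 0.3099, 0.0617]
orientation: [0.653, 0.417, 0.531, -0.343]
ft_force: [0.5, -0.4, -0.4]
opening: 0.315
finger_force: 35.5
[ 0.12   0.751  2.292  2.101  1.319 -1.48 ]
tool d [-0.0211  0.0022  0.0054] axes x [0.087 0.18  0.98 ] y [ 0.909 -0.417 -0.004] z [ 0.407  0.891 -0.2  ]
```

```bash
echo '[[[-0.008,0,0.0016],[0,0,0],0],[[-0.006,0,0.0012],[0,0,0],0],[[-0.004,0,0.0008],[0,0,0],0],[[0,0,0],[0,0,0],0]]' | python3 inch.py 10; echo '[[[-0.004,0,0.0008],[0,0,0],0],[[0,0,0],[0,0,0],0]]' | python3 inch.py; echo '[[[-0.004,0,0.0008],[0,0,0],0],[[0,0,0],[0,0,0],0]]' | python3 inch.py
```

```text
time_s: 35.7
ee_pos: [0.4977, 0.3089, 0.0426]
orientation: [0.653, 0.417, 0.533, -0.341]
ft_force: [-0.4, -0.3, -1.8]
opening: 0.325
finger_force: 10.6
time_s: 35.9
ee_pos: [0.4975, 0.3089, 0.0382]
orientation: [0.653, 0.417, 0.533, -0.341]
ft_force: [0.1, 0.2, -1.6]
opening: 0.325
finger_force: 10.6
time_s: 36.1
ee_pos: [0.4977, 0.309, 0.0358]
orientation: [0.651, 0.416, 0.534, -0.342]
ft_force: [-5.5, -8.6, 18.5]
opening: 0.324
finger_force: 18.5
```

```bash
echo '[[[0,0,0],[0,0,0],0],[[0,0,0],[0,0,0],0]]' | python3 inch.py 3; echo '[[[-0.002,0,0],[0,0,0],0],[[0,0,0],[0,0,0],0],[[0,0,0],[0,0,0],0.34],[[0,0,0],[0,0,0],0.36],[[0,0,0],[0,0,0],0.4],[[0,0,0],[0,0,0],0.46],[[0,0,0],[0,0,0],0.55],[[0,0,0],[0,0,0],0.55]]' | python3 inch.py
python3 - <<'E'
from h import *
im,m=cap('wrist','w17')
r=R();o=env.observe();q=o['ee_pos']-.0135*r[:,2];print('axis pt guess',q)
for z in (.015,.063): print(z,proj(m,np.array([q[0],q[1],z])))
h=cv2.cvtColor(im,cv2.COLOR_RGB2HSV)
c,s=pale(im,m,q[:2],60);print(c,s)
print(np.round(o['joint_pos'],3))
E
```

```text
time_s: 36.3
ee_pos: [0.4976, 0.3089, 0.0349]
orientation: [0.652, 0.416, 0.533, -0.342]
ft_force: [-2.0, -2.5, 5.4]
opening: 0.325
finger_force: 4.9
time_s: 37.1
ee_pos: [0.4973, 0.3086, 0.0323]
orientation: [0.653, 0.417, 0.533, -0.341]
ft_force: [-0.1, -0.2, 1.3]
opening: 0.545
finger_force: 0.0
axis pt guess [0.49181892 0.29652669 0.03505233]
0.015 [262.88203018 281.00943799]
0.063 [262.76563096 205.63226234]
[262.3574344  249.38279883] [ 202  212  120   64 3430]
[ 0.118  0.827  2.268  2.113  1.346 -1.528]
```

```bash
echo '[[[0,0,-0.02],[0,0,0],0.55],[[0,0,-0.04],[0,0,0],0.55],[[0,0,-0.04],[0,0,0],0.55],[[0.045,0,-0.02],[0,0,0],0.55],[[0.045,0,-0.009],[0,0,0],0.55],[[0.045,0,-0.009],[0,0,0],0.55],[[0.03,0,-0.009],[0,0,0],0.55],[[0,0,0],[0,0,0],0.55]]' | python3 inch.py
echo '[[[0,0,0],[0,-0.1,0],0.6],[[0,0,0],[0,-0.1,0],0.6],[[0,0,0],[0,-0.1,0],0.6],[[0,0,0],[0,-0.1,0],0.6],[[0,0,0],[0,-0.1,0],0.6],[[0,0,0],[0,-0.1,0],0.6],[[0,0,0],[0,-0.1,0],0.6],[[0,0,0],[0,0,0],0.6]]' | python3 inch.py
python3 - <<'E'
from h import *
print(np.round(env.observe()['joint_pos'],3)); im,m=cap('scene','s18'); c,s=pale(im,m,(.492,.2965),22); print(c,s,onz(m,c,.04),proj(m,np.array([.492,.2965,.04])))
a=np.radians(65.);to([.48,.25,.25],np.array([[np.cos(a),np.sin(a),0],[np.sin(a),-np.cos(a),0],[0,0,-1]]))
E
```

```text
time_s: 37.95
ee_pos: [0.4523, 0.2075, 0.2209]
orientation: [0.651, 0.418, 0.535, -0.34]
ft_force: [-0.6, -0.5, -0.1]
opening: 0.549
finger_force: 0.0
time_s: 38.75
ee_pos: [0.4523, 0.2087, 0.2181]
orientation: [0.795, 0.51, 0.277, -0.177]
ft_force: [-0.3, 0.6, -0.4]
opening: 0.601
finger_force: 0.0
[ 0.088 -0.055  2.369  0.971  0.712 -0.206]
[181.29518072 177.13253012] [176 169  13  17 166] [0.48474078 0.28055694 0.04      ] [180.09462632 173.00814764]
tool d [0.059  0.0086 0.0052] axes x [0.327 0.711 0.623] y [ 0.909 -0.417 -0.001] z [ 0.259  0.567 -0.782]
rotvec [-0.0034 -0.6727  0.0055]
```

The scene mask gives a 13x17 pale blob, the same as a standing motor, so it is upright near (0.485, 0.281). I untilt and yaw to the placing orientation.

```bash
echo '[[[0,0,0],[0,-0.096,0],0.6],[[0,0,0],[0,-0.096,0],0.6],[[0,0,0],[0,-0.096,0],0.6],[[0,0,0],[0,-0.096,0],0.6],[[0,0,0],[0,-0.096,0],0.6],[[0,0,0],[0,-0.096,0],0.6],[[0,0,0],[0,-0.096,0],0.6],[[0,0,0],[0,0,0],0.6]]' | python3 inch.py >/dev/null
echo '[[[0,0,0],[0,0,-0.14],0.6],[[0,0,0],[0,0,-0.14],0.6],[[0,0,0],[0,0,-0.14],0.6],[[0,0,0],[0,0,-0.14],0.6],[[0,0,0],[0,0,-0.14],0.6],[[0,0,0],[0,0,-0.14],0.6],[[0,0,0],[0,0,-0.14],0.6],[[0,0,0],[0,0,-0.14],0.6]]' | python3 inch.py >/dev/null
echo '[[[0,0,0],[0,0,-0.14],0.6],[[0,0,0],[0,0,-0.14],0.6],[[0,0,0],[0,0,-0.14],0.6],[[0,0,0],[0,0,-0.14],0.6],[[0,0,0],[0,0,-0.14],0.6],[[0,0,0],[0,0,-0.14],0.6],[[0,0,0],[0,0,-0.14],0.6],[[0,0,0],[0,0,-0.14],0.6]]' | python3 inch.py
python3 - <<'E'
from h import *
print(np.round(env.observe()['joint_pos'],3)); im,m=cap('wrist','w19'); c,s=pale(im,m,(.487,.285),60); X=onz(m,c,.0385);print(c,s,X)
a=np.radians(193.5);to([.487,.285,.135],np.array([[np.cos(a),np.sin(a),0],[np.sin(a),-np.cos(a),0],[0,0,-1]]))
E
```

```text
time_s: 41.2
ee_pos: [0.4499, 0.2073, 0.2155]
orientation: [-0.121, 0.993, 0.002, -0.003]
ft_force: [0.7, -0.5, -0.2]
opening: 0.599
finger_force: 0.0
[ 0.381  0.051  2.138  0.007  0.957 -1.437]
[320.53550296 211.08284024] [303 201  36  24 338] [0.47783197 0.28197953 0.0385    ]
tool d [-0.0557  0.0656  0.0805] axes x [-0.968 -0.249  0.006] y [-0.249  0.968  0.005] z [-0.007  0.003 -1.   ]
rotvec [ 0.005  -0.0057  0.0163]
```

```bash
echo '[[[-0.02,0.033,0.04],[0.005,-0.0057,0.0163],0.65],[[-0.02,0.033,0.04],[0,0,0],0.65],[[-0.012,0,0],[0,0,0],0.65],[[0,0,0],[0,0,0],0.65],[[0,0,0],[0,0,0],0.65]]' | python3 inch.py
python3 - <<'E'
from h import *
im,m=cap('wrist','w20'); c,s=pale(im,m,(.485,.282),60); X=onz(m,c,.0385);print(c,s,X)
to([X[0],X[1],.029])
E
```

```text
time_s: 41.75
ee_pos: [0.4847, 0.2754, 0.1453]
orientation: [-0.109, 0.994, -0.002, 0.001]
ft_force: [-0.5, -1.0, 0.4]
opening: 0.65
finger_force: 0.0
[275.37870722 193.45855513] [ 253  171   43   44 1315] [0.48685991 0.28728125 0.0385    ]
tool d [-0.0042  0.0116  0.1167] axes x [-0.976 -0.217 -0.003] y [-0.217  0.976 -0.004] z [ 0.004 -0.003 -1.   ]
```

```bash
echo '[[[-0.004,0.0116,0.007],[0,0,0],0.65],[[0,0,0],[0,0,0],0.65],[[0,0,0],[0,0,0],0.65]]' | python3 inch.py
python3 - <<'E'
from h import *
im,m=cap('wrist','w21'); c,s=pale(im,m,(.487,.287),60); X=onz(m,c,.0385);print(c,s,X)
to([X[0],X[1],.029])
E
```

```text
time_s: 42.1
ee_pos: [0.4862, 0.2886, 0.1381]
orientation: [-0.11, 0.994, -0.002, 0.002]
ft_force: [0.2, -0.4, 0.6]
opening: 0.651
finger_force: 0.0
[261.20474138 191.00718391] [ 239  168   44   45 1392] [0.48682126 0.28742607 0.0385    ]
tool d [-0.     -0.0006  0.1092] axes x [-0.976 -0.218 -0.003] y [-0.218  0.976 -0.005] z [ 0.004 -0.004 -1.   ]
```

```bash
echo '[[[0,0,0.035],[0,0,0],0.62],[[0,0,0.04],[0,0,0],0.6],[[0,0,0.0342],[0,0,0],0.6],[[0,0,0],[0,0,0],0.6],[[0,0,0],[0,0,0],0],[[0,0,0],[0,0,0],0],[[0,0,0],[0,0,0],0],[[0,0,0],[0,0,0],0]]' | python3 inch.py 25; echo '[[[0,0,0],[0,0,0],0],[[0,0,0],[0,0,0],0],[[0,0,-0.04],[0,0,0],0],[[0,0,-0.045],[0,0,0],0],[[0,0,-0.045],[0,0,0],0],[[0,0,0],[0,0,0],0]]' | python3 inch.py
python3 - <<'E'
from h import *
to([.4886,-.2484,.16])
E
```

```text
time_s: 42.95
ee_pos: [0.4877, 0.2884, 0.0303]
orientation: [-0.11, 0.994, -0.002, 0.003]
ft_force: [-1.5, -1.7, 10.0]
opening: 0.317
finger_force: 25.0
time_s: 43.55
ee_pos: [0.4892, 0.2901, 0.1652]
orientation: [-0.11, 0.994, -0.001, 0.006]
ft_force: [1.2, -0.3, -1.5]
opening: 0.32
finger_force: 25.0
tool d [ 0.1182 -0.5254  0.005 ] axes x [-0.976 -0.218 -0.012] y [-0.218  0.976 -0.002] z [ 0.012  0.    -1.   ]
```

```bash
echo '[[[0.0107,-0.0478,0],[0,0,0],0],[[0.0107,-0.0478,0],[0,0,0],0],[[0.0107,-0.0478,0],[0,0,0],0],[[0.0107,-0.0478,0],[0,0,0],0],[[0.0107,-0.0478,0],[0,0,0],0],[[0.0107,-0.0478,0],[0,0,0],0],[[0.0107,-0.0478,0],[0,0,0],0],[[0.0107,-0.0478,0],[0,0,0],0]]' | python3 inch.py; echo '[[[0.0107,-0.0478,0],[0,0,0],0],[[0.0107,-0.0478,0],[0,0,0],0],[[0.0107,-0.0474,0],[0,0,0],0],[[0,0,0],[0,0,0],0],[[0,0,0],[0,0,0],0]]' | python3 inch.py
python3 - <<'E'
from h import *
a=np.radians(193.5);to([.4886,-.2484,.068],np.array([[np.cos(a),np.sin(a),0],[np.sin(a),-np.cos(a),0],[0,0,-1]]))
E
```

```text
time_s: 44.35
ee_pos: [0.4855, -0.1053, 0.1604]
orientation: [-0.11, 0.994, -0.002, 0.002]
ft_force: [1.1, 1.8, -0.9]
opening: 0.321
finger_force: 25.0
time_s: 44.85
ee_pos: [0.4855, -0.2506, 0.1606]
orientation: [-0.109, 0.994, -0.002, 0.002]
ft_force: [-0.5, 0.6, -1.3]
opening: 0.317
finger_force: 25.0
tool d [-0.0033  0.0019  0.0926] axes x [-0.976 -0.216 -0.003] y [-0.216  0.976 -0.005] z [ 0.004 -0.004 -1.   ]
rotvec [-0.0046  0.0027 -0.0178]
```

```bash
echo '[[[-0.0033,0.0019,0.03],[-0.0046,0.0027,-0.0178],0],[[0,0,0.035],[0,0,0],0],[[0,0,0.0275],[0,0,0],0],[[0,0,0],[0,0,0],0],[[0,0,0],[0,0,0],0]]' | python3 inch.py
python3 - <<'E'
from h import *
to([.4886,-.2484,.0353])
E
```

```text
time_s: 45.35
ee_pos: [0.489, -0.2466, 0.0689]
orientation: [-0.119, 0.993, 0.0, -0.0]
ft_force: [0.2, -0.5, -0.5]
opening: 0.321
finger_force: 25.0
tool d [ 0.0008 -0.0017  0.0336] axes x [-0.972 -0.237  0.   ] y [-0.237  0.972  0.   ] z [-0.  0. -1.]
```

```bash
echo '[[[0.0008,-0.0017,0.008],[0,0,0],0],[[0,0,0.008],[0,0,0],0],[[0,0,0.008],[0,0,0],0],[[0,0,0.006],[0,0,0],0],[[0,0,0.0032],[0,0,0],0],[[0,0,0],[0,0,0],0],[[0,0,0],[0,0,0],0]]' | python3 inch.py
```

```text
time_s: 46.05
ee_pos: [0.4886, -0.2494, 0.0352]
orientation: [-0.119, 0.993, -0.0, 0.0]
ft_force: [-0.7, -1.3, -1.4]
opening: 0.32
finger_force: 25.0
```

```bash
echo '[[[0,0,0],[0,0,0],0.5],[[0,0,0],[0,0,0],0.5],[[0,0,0],[0,0,0],0.5],[[0,0,0],[0,0,0],0.5],[[0,0,-0.03],[0,0,0],0.5],[[0,0,-0.05],[0,0,0],0.5],[[0,0,-0.05],[0,0,0],0.5],[[0,0,-0.05],[0,0,0],0.5]]' | python3 inch.py; echo '[[[0,0.02,-0.05],[0,0,0],0.4],[[0,0.03,-0.05],[0,0,0],0.4],[[0,0.03,-0.05],[0,0,0],0.4],[[-0.04,0,0],[0,0,0],0.4],[[-0.045,0,0],[0,0,0],0.4],[[-0.04,0,0],[0,0,0],0.4],[[0,0,0],[0,0,0],0.4],[[0,0,0],[0,0,0],0.4]]' | python3 inch.py
python3 - <<'E'
from h import *
im,m=cap('wrist','w22')
cx=np.array([.972,.234]);cy=np.array([-.234,.972])
for i,(x,y) in enumerate([(-.043,-.078),(-.043,0),(-.043,.078),(.023,-.078),(.023,0),(.023,.078)]):
    w=(.46+x)*np.r_[cx]+(-.278+y)*cy
    try:
        c,s=pale(im,m,w,25); X=onz(m,c,.0435); print(i+1,c.round(),s[2:],'offset mm',((X[:2]-w)*1e3).round(1))
    except Exception as e: print(i+1,e)
cv2.imwrite('pics/m22.png',np.hstack([cv2.imread('pics/w22.png')]))
E
```

```text
time_s: 46.85
ee_pos: [0.4881, -0.2491, 0.2173]
orientation: [-0.119, 0.993, -0.0, 0.0]
ft_force: [0.7, 0.1, 1.1]
opening: 0.5
finger_force: 0.0
time_s: 47.65
ee_pos: [0.5935, -0.1515, 0.3469]
orientation: [-0.119, 0.993, -0.0, -0.0]
ft_force: [-0.6, -0.4, -0.2]
opening: 0.397
finger_force: 0.0
1 [210.  59.] [ 29  31 587] offset mm [ 0.5 -0.4]
2 [269.  57.] [ 30  31 612] offset mm [-2.5  0.5]
3 [326.  58.] [ 34  36 802] offset mm [-0.  -1.4]
4 [215. 107.] [  33   35 1045] offset mm [-3.2  3.3]
5 [269. 106.] [ 28  30 545] offset mm [-4.3  0.9]
6 [323. 109.] [ 27  27 555] offset mm [ 0.7 -0.9]
```

View pics/m22.png

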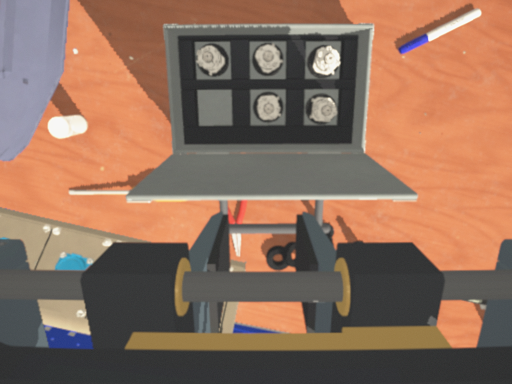

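m22: all five motors sit in pockets 1, 2, 3, 5 and 6, with 4 empty and the lid open (its bar at about (270,228)). I turn the tool and regrip the bar.

```bash
echo '[[[0,0,0],[0,0,0.1425],0.35],[[0,0,0],[0,0,0.1425],0.35],[[0,0,0],[0,0,0.1425],0.35],[[0,0,0],[0,0,0.1425],0.35],[[0,0,0],[0,0,0.1425],0.35],[[0,0,0],[0,0,0.1425],0.35],[[0,0,0],[0,0,0.1425],0.35],[[0,0,0],[0,0,0.1425],0.35]]' | python3 inch.py >/dev/null; echo '[[[0,0,0],[0,0,0.1425],0.35],[[0,0,0],[0,0,0.1425],0.35],[[0,0,0],[0,0,0.1425],0.35],[[0,0,0],[0,0,0],0.35],[[0,0,0],[0,0,0],0.35]]' | python3 inch.py
python3 - <<'E'
from h import *
a=np.radians(103.5);to([.6372,-.1348,.2115],np.array([[np.cos(a),np.sin(a),0],[np.sin(a),-np.cos(a),0],[0,0,-1]]))
print(env.observe()['joint_pos'].round(2))
E
```

```text
time_s: 49.0
ee_pos: [0.5928, -0.1521, 0.3477]
orientation: [0.616, 0.788, 0.0, 0.0]
ft_force: [0.2, 0.1, -0.1]
opening: 0.351
finger_force: 0.0
tool d [0.0061 0.0472 0.1362] axes x [-0.242  0.97  -0.001] y [0.97  0.242 0.   ] z [ 0.001 -0.    -1.   ]
rotvec [0.0005 0.0006 0.0091]
[-0.29  0.11  1.82 -0.    1.21 -0.53]
```

```bash
echo '[[[0.003,0.0236,0],[0,0,0.009],0.35],[[0.003,0.0236,0],[0,0,0],0.35],[[0,0,0.03],[0,0,0],0.33],[[0,0,0.03],[0,0,0],0.33],[[0,0,0],[0,0,0],0.33],[[0,0,0],[0,0,0],0.33]]' | python3 inch.py
python3 - <<'E'
from h import *
to([.6372,-.1348,.2115])
E
```

```text
time_s: 49.6
ee_pos: [0.6378, -0.1351, 0.2881]
orientation: [0.62, 0.785, -0.0, 0.0]
ft_force: [0.0, -0.8, 0.7]
opening: 0.331
finger_force: 0.0
tool d [ 0.0004 -0.0005  0.0766] axes x [-0.232  0.973 -0.   ] y [ 0.973  0.232 -0.   ] z [-0. -0. -1.]
```

```bash
echo '[[[0,0,0.03],[0,0,0],0.33],[[0,0,0.03],[0,0,0],0.33],[[0,0,0.016],[0,0,0],0.33],[[0,0,0],[0,0,0],0.33],[[0,0,0],[0,0,0],0],[[0,0,0],[0,0,0],0],[[0,0,0],[0,0,0],0],[[0,0,0],[0,0,0],0]]' | python3 inch.py 30; echo '[[[0,0,0],[0,0,0],0],[[0,0,0],[0,0,0],0]]' | python3 inch.py
```

```text
time_s: 50.4
ee_pos: [0.6387, -0.1352, 0.2129]
orientation: [0.62, 0.784, 0.0, 0.001]
ft_force: [0.3, 0.0, 6.9]
opening: 0.097
finger_force: 30.0
time_s: 50.6
ee_pos: [0.6388, -0.1352, 0.2128]
orientation: [0.62, 0.784, 0.0, 0.001]
ft_force: [-0.2, -1.0, 6.3]
opening: 0.095
finger_force: 30.0
```

```bash
echo '[[[0,-0.0109,-0.003],[0,0,0],0],[[0,-0.0109,-0.0025],[0,0,0],0],[[0,-0.0151,-0.0015],[0,0,0],0],[[0,-0.0151,-0.0012],[0,0,0],0],[[0,-0.0151,0.0014],[0,0,0],0],[[0,-0.0151,0.0014],[0,0,0],0],[[0,0,0],[0,0,0],0]]' | python3 inch.py; echo '[[[0,-0.0145,0.0045],[0,0,0],0],[[0,-0.0145,0.0045],[0,0,0],0],[[0,-0.013,0.0085],[0,0,0],0],[[0,-0.013,0.0085],[0,0,0],0],[[0,0,0],[0,0,0],0]]' | python3 inch.py
```

```text
time_s: 51.3
ee_pos: [0.5565, -0.1548, 0.2174]
orientation: [0.62, 0.784, -0.001, 0.001]
ft_force: [-4.1, -5.9, 5.5]
opening: 0.097
finger_force: 30.0
time_s: 51.8
ee_pos: [0.5023, -0.1678, 0.1906]
orientation: [0.62, 0.784, -0.001, 0.0]
ft_force: [-6.2, -10.2, 7.2]
opening: 0.097
finger_force: 30.1
```

```bash
echo '[[[0,-0.0111,0.0104],[0,0,0],0],[[0,-0.0111,0.0104],[0,0,0],0],[[0,-0.009,0.0126],[0,0,0],0],[[0,-0.009,0.0126],[0,0,0],0],[[0,0,0],[0,0,0],0]]' | python3 inch.py; echo '[[[0,-0.006,0.0131],[0,0,0],0],[[0,-0.006,0.0131],[0,0,0],0],[[0,0,0],[0,0,0],0]]' | python3 inch.py
```

```text
time_s: 52.3
ee_pos: [0.4631, -0.1772, 0.1438]
orientation: [0.62, 0.784, -0.002, -0.0]
ft_force: [-9.8, -18.0, 3.5]
opening: 0.103
finger_force: 30.1
time_s: 52.6
ee_pos: [0.4514, -0.1798, 0.1174]
orientation: [0.62, 0.785, -0.002, -0.0]
ft_force: [-10.3, -20.7, 1.2]
opening: 0.103
finger_force: 30.0
```

```bash
echo '[[[-0.002,-0.0025,0.0075],[0,0,0],0],[[-0.001,-0.002,0.0065],[0,0,0],0],[[0,0,0],[0,0,0],0]]' | python3 inch.py; echo '[[[0,0,0.003],[0,0,0],0],[[0,0,0],[0,0,0],0]]' | python3 inch.py
```

```text
time_s: 52.9
ee_pos: [0.4486, -0.1822, 0.1043]
orientation: [0.621, 0.784, -0.0, -0.001]
ft_force: [-3.3, -1.7, 1.6]
opening: 0.1
finger_force: 30.0
time_s: 53.1
ee_pos: [0.4487, -0.1826, 0.1022]
orientation: [0.62, 0.784, -0.001, -0.001]
ft_force: [-12.3, -2.7, 23.9]
opening: 0.1
finger_force: 30.0
```

Hard stop felt at the expected shut height (24 N). One more millimetre of press, then release and retreat.

```bash
echo '[[[0,0,0.001],[0,0,0],0],[[0,0,0],[0,0,0],0]]' | python3 inch.py; echo '[[[0,0,-0.002],[0,0,0],0],[[0,0,0],[0,0,0],0.4],[[0,0,0],[0,0,0],0.4],[[0,0,0],[0,0,0],0.4],[[0,0,0],[0,0,0],0.5],[[0,0,-0.02],[0,0,0],0.5],[[0,0,-0.05],[0,0,0],0.5],[[0,0,-0.05],[0,0,0],0.5]]' | python3 inch.py; echo '[[[0.04,0,-0.03],[0,0,0],0.5],[[0.05,0,-0.02],[0,0,0],0.5],[[0.05,0,0],[0,0,0],0.5],[[0,0,0],[0,0,0],0.5],[[0,0,0],[0,0,0],0.5]]' | python3 inch.py
python3 - <<'E'
from h import *
# lid height: bar's left end, dark on grey lid, in scene view and wrist
im,m=cap('scene','s23')
g=cv2.cvtColor(im,cv2.COLOR_RGB2GRAY).astype(int); 
cx=np.array([.972,.234]);cy=np.array([-.234,.972])
w=(.46-.066)*cx-.278*cy   # bar middle if shut
for z in (.115,.121,.127,.133): print(z,proj(m,np.r_[w+.000*cx,z]).round(1))
p=proj(m,np.r_[w,.115]).round().astype(int)
for du in (-8,0,8): print(du,[(v,int(g[v,p[0]+du])) for v in range(p[1]-14,p[1]+15)])
E
```

```text
time_s: 53.3
ee_pos: [0.4488, -0.1827, 0.1017]
orientation: [0.62, 0.784, -0.001, -0.001]
ft_force: [-16.8, -3.3, 34.2]
opening: 0.103
finger_force: 30.0
time_s: 54.1
ee_pos: [0.4491, -0.182, 0.2234]
orientation: [0.62, 0.784, -0.0, -0.001]
ft_force: [0.9, -0.7, 1.6]
opening: 0.497
finger_force: 0.0
time_s: 54.6
ee_pos: [0.4185, -0.0489, 0.2713]
orientation: [0.619, 0.785, 0.0, 0.001]
ft_force: [-0.1, 0.3, 0.1]
opening: 0.501
finger_force: 0.0
0.115 [292.1 273.2]
0.121 [292.3 271.5]
0.127 [292.5 269.9]
0.133 [292.7 268.2]
-8 [(259, 171), (260, 171), (261, 171), (262, 172), (263, 171), (264, 171), (265, 166), (266, 153), (267, 133), (268, 115), (269, 99), (270, 101), (271, 128), (272, 153), (273, 167), (274, 168), (275, 170), (276, 167), (277, 168), (278, 169), (279, 169), (280, 170), (281, 169), (282, 170), (283, 169), (284, 168), (285, 154), (286, 131), (287, 110)]
0 [(259, 172), (260, 171), (261, 171), (262, 172), (263, 169), (264, 171), (265, 168), (266, 169), (267, 169), (268, 168), (269, 166), (270, 156), (271, 136), (272, 122), (273, 105), (274, 98), (275, 118), (276, 149), (277, 162), (278, 168), (279, 168), (280, 169), (281, 167), (282, 168), (283, 169), (284, 168), (285, 169), (286, 170), (287, 168)]
8 [(259, 169), (260, 170), (261, 169), (262, 167), (263, 170), (264, 169), (265, 169), (266, 169), (267, 170), (268, 171), (269, 169), (270, 169), (271, 168), (272, 170), (273, 169), (274, 160), (275, 144), (276, 127), (277, 111), (278, 94), (279, 103), (280, 134), (281, 157), (282, 167), (283, 168), (284, 166), (285, 167), (286, 167), (287, 167)]
```

The bar is seen at row 273.3 in the scene view; the shut-lid prediction is 273.2, so the lid is fully shut. Handing in.

```bash
python3 -c "
from rig import env
print(env.sign_off())"
```

```text
the job is handed in; nothing more can be done
None
```

The job is handed in, though no verdict was printed: the three loose motors, including the fallen one now set upright, are in pockets 1, 3 and 6, the two kept motors are still in 2 and 5, and the lid is shut; the arm kept clear of the pen, studs and caliper, but I made no final check on them, and joint 5 read 0.306 rad for a moment against its 0.31 limit.

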